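Weigh out a batch of castings and shut the kit drawer

TASK

Weigh out a batch: take the yellow knife off the scale and put it in the open drawer, and lay castings in the scale pan until the pointer stands in the green band, and leave those there. Put all the castings left over into the drawer, and last push the drawer fully home past its detent without slamming it. Leave the other things on the bench where they are.

Things in the scene. Friction and masses are not known exactly. Their poses are not given: they have to be found in the camera images.
- casting0: resin toggle casting (ivory), a dumbbell 80 mm long along its own x: a square shank 22 x 22 mm and 44 mm long in the middle, between two square end blocks 18 mm long and 34 x 34 mm; origin at its centre, 17 mm above what it lies on. About 130 to 170 g, each one different. None when absent: 4 to 6 castings are there
- casting1: resin toggle casting (charcoal), a dumbbell 80 mm long along its own x: a square shank 22 x 22 mm and 44 mm long in the middle, between two square end blocks 18 mm long and 34 x 34 mm; origin at its centre, 17 mm above what it lies on. About 130 to 170 g, each one different. None when absent: 4 to 6 castings are there
- casting2: resin toggle casting (dark red), a dumbbell 80 mm long along its own x: a square shank 22 x 22 mm and 44 mm long in the middle, between two square end blocks 18 mm long and 34 x 34 mm; origin at its centre, 17 mm above what it lies on. About 130 to 170 g, each one different. None when absent: 4 to 6 castings are there
- casting3: resin toggle casting (ivory), a dumbbell 80 mm long along its own x: a square shank 22 x 22 mm and 44 mm long in the middle, between two square end blocks 18 mm long and 34 x 34 mm; origin at its centre, 17 mm above what it lies on. About 130 to 170 g, each one different. None when absent: 4 to 6 castings are there
- casting4: resin toggle casting (charcoal), a dumbbell 80 mm long along its own x: a square shank 22 x 22 mm and 44 mm long in the middle, between two square end blocks 18 mm long and 34 x 34 mm; origin at its centre, 17 mm above what it lies on. About 130 to 170 g, each one different. None when absent: 4 to 6 castings are there
- casting5: resin toggle casting (dark red), a dumbbell 80 mm long along its own x: a square shank 22 x 22 mm and 44 mm long in the middle, between two square end blocks 18 mm long and 34 x 34 mm; origin at its centre, 17 mm above what it lies on. About 130 to 170 g, each one different. None when absent: 4 to 6 castings are there
- knife: yellow knife with its blade drawn in, a flat bar 130 mm long (own x), 24 mm wide (own y), 18 mm thick (own z), 80 g; origin at its centre; it starts lying in the pan of the scale
- pan (a joint): how far the scale pan has sunk, m: 0 when empty, grows as it is loaded, about 1 mm per 10 g, at most 0.075; the orange pointer stands in the green band from 0.045 to 0.065; damped, it settles in about a second
- pan_floor (a point): centre of the inner floor of the scale's open aluminium pan, 220 mm along its x and 190 mm along its y inside, rim 20 mm above this floor; sinks with the pan (130 mm above the bench when empty); z up. A white gauge plate with a green band stands beyond the pan's +y side
- unit: grey drawer unit, 320 mm wide, 300 mm deep, 110 mm high, 100 mm of headroom inside, fixed to the bench, a bit case on its top at the back; origin on the bench under the middle of its front edge, x to its back; the drawer slides out along its -x
- scale: blue base of the sprung scale, fixed to the bench; origin at the centre of its underside, below the pan's centre; the white gauge plate (70 mm wide, 175 mm high) stands on its +y side, 130 to 185 mm out, turned 45 degrees: its faces look towards +x+y and -x-y; the pan's orange pointer passes down over it, with a green band and, below that, a red one
- drawer (a joint): how far the drawer stands open, m: 0 is home, at most 0.20. It slides with 1 to 2 N of drag. In the last 20 mm a sprung detent first resists (about 10 N), then from about 6 mm draws the drawer home to 0; a drawer not pushed past it stays some 6 to 20 mm open
- drawer_floor (a point): point on the drawer's inner floor, at the middle of its front end; moves with the drawer; x points into the drawer (pushing it home moves it along +x), y to the side, z up. Tray: 260 mm along x, 143 mm to either side, walls 49 mm above this floor, which is 17 mm above the bench. With the drawer open by q only x = 0 to q is uncovered
- drawer_front (a point): top middle of the outer face of the drawer's red front panel, 98 mm above the bench; axes as drawer_floor. The panel is 14 mm thick, 316 mm wide, down to 6 mm above the bench; a steel pull 110 mm wide sticks out 12 mm, from 58 to 70 mm below this point: push on the panel above it
- jar: bystander: glue jar, 72 mm across, 62 mm high; origin at the centre of its underside
- tape: bystander: white tape roll, 100 mm across, 24 mm high; origin at the centre of its underside
- brush: bystander: brush, 180 mm long; origin under its middle
- block: bystander: steel bench block, 80 x 60 x 28 mm; origin at the centre of its underside
Things that resemble listed ones, but are neither listed nor needed, are in the scene too. Leave any orange look-alike of the casting2 alone.

How it is judged:
By the outcome, as a careful person would: the job done as asked, in the order asked, and still so for the second after the job is handed in, with the robot touching nothing.
Of casting0, casting1, casting2, casting3, casting4, casting5 only 4 to 6 are there at a start; the rules pass over those that are not, and their reading is None.
At some moment in a run one of casting0, casting1, casting2, casting3, casting4, casting5 may be knocked a few centimetres aside while the robot is not near it.
Once in a run the grip may slacken for a moment while it holds something.
It also fails if it takes over 208 s, if anything falls off the work surface, if the arm or the gripper's body presses on something with over 40 N, if the wrist force passes 120 N, or if a joint passes its speed limit or range.

ROBOT

A 6-joint arm with a two-finger parallel gripper is mounted at the origin on the work surface. World frame = base frame: x ahead of the robot, y to its left, z up, the work surface at z = 0. Lengths are in mm, angles in rad, forces in N, time in s.
With the tool pointing down it reaches from about 275 to 1000 mm from the base axis. Payload 8.4 kg.
Tool frame: the origin (TCP) lies between the finger pads; the fingertips stand 25 mm ahead of it and the grasp point (between the pads) lies 6 mm ahead of it; z points along the fingers, y is the line along which they close (so a half turn about z gives the same grasp; the last joint's range is limited). The gripper opens to 85 mm and grips with 20 to 120 N. Pads are 22 mm wide; open, the fingers measure 114 mm over their backs; the gripper's body (76 mm by 85 mm) begins 54 mm behind the grasp point. The pads swing forward as they close: fully open they stand 13 mm farther back than shut.
Start: joints at [-1.128, 0.353, 1.633, -0, 1.155, -0.002], TCP at [268.922, -564.189, 256.281] pointing down, gripper open.
Joint ranges: [-2.63, 2.63], [-0.92, 2.1], [0.06, 2.66], [-1.3, 4.44], [0, 2.69], [-3.02, 3.02]. Speed limits (rad/s): [2.22, 2.22, 2.79, 3.14, 3.14, 3.14].

INTERFACE

Orientations are given as [roll, pitch, yaw] about the fixed x, y, z axes, in that order (R = Rz(yaw) Ry(pitch) Rx(roll)).
In Python, from rig import r, eyes, workorder gives the robot as it stands. The module is installed in compiled form; this text tells all that it offers.
- The arm moves only by the tool step_arm, never from a script. Its argument "moves" is a list of rows, each an object of numbers: "tx", "ty", "tz": the shift along the tool's x, y, z scaled (see below); "ax", "ay", "az": the turn, a rotation vector about the tool's x, y, z scaled (see below). In form: [{"tx": .., "ty": .., "tz": .., "ax": .., "ay": .., "az": ..}, ...]. A call has 1 to 5 rows; each row shifts and turns the commanded pose from where the row before left it, along the tool's axes as they then stand; what a row does not reach is not made up. The controller multiplies each number of a shift by 25 mm and each number of a turn by 90 degrees. A row lasts 1/8 s, in which the tool goes at most 62.5 mm and 10.7 degrees, less where a joint would pass 70% of its speed; a pose out of reach is approached as far as the arm can. A call with a number of a shift or a turn outside -1 to 1 is refused whole. A call with a gripper value outside its range is refused whole. "gripper" is the opening, from 0 (shut) to 1 (fully open), set as the call begins (left out, the last holds). The fingers move at their own pace and stop on an object; "newtons" is the grip in N (left out, the last holds). Time passes only in rows, so rows that do not move let the fingers close. It gives the time, the measured TCP pose, the force, the opening and the grip force at its end, in the units of the state.
- r.sense(): the state, without advancing time (a new reading comes with each control period).
- eyes.grab_frame(name): name is "scene" or "top"; returns (picture, depth): 400x640x3 uint8, red, green, blue; 400x640 float32, mm along the optical axis (not along the pixel's ray), 0 where there is no reading.
- eyes.camera_info(name): a dict with "intrinsics" (3x3 intrinsics, pixels), "k1" (the pictures are not rectified: a ray, as slopes to the right and down, at radius r is drawn at 1 + k1 r^2 times it, then the intrinsics apply), "cam_to_world" (4x4, takes a point from camera to world coordinates). Camera axes: x right, y up, looking along -z (the intrinsics and any distortion apply to the point x, -y, -z); pixel columns grow to the right and rows downward; lengths in mm; the calibration is good to about 2 mm. A picture is of the moment at which its call begins. camera_info takes no time and is no camera call.
- workorder.sign_off(): hands the job in; it is judged then, once.
The state is a dict: "clock": time; "qpos": joint angles; "qvel": joint speeds; "joint_efforts": joint torques, N m; "eef_pos": TCP position; "tcp_rot": TCP orientation; "contact_force": force on the tool from outside, world axes, zero at the start; "wrist_torque": the same for the moment, N m; "opening": opening from 0.0 (shut) to 1.0 (fully open); "grasp_force": force on a finger pad.
Only numpy, scipy, OpenCV 4.12 (cv2) and the standard library are available. Lean on these libraries where they do the work, as an engineer would, in place of code of your own. Each camera call takes 0.05 s, during which the arm holds its last target. There are 200 camera calls.

## Working session

There is one attempt and no reset: what is moved stays moved. The work goes in short steps, Python scripts to look and compute and a tool call to move; the robot and the scene stay as the last step left them, time stands still between calls to the robot, and variables do not carry over. Pictures are saved under pics/ and viewed, at most 14 in all, crops included, and the job is handed in when it is done.

Besides the shell and the picture viewer there is one more tool, called after ">>>" as name(argument=value, ...) on one line, values as JSON. step_arm: Moves the arm, as the interface text tells. Its arguments: {"type":"object","properties":{"moves":{"type":"array","items":{"type":"object","properties":{"tx":{"type":"number"},"ty":{"type":"number"},"tz":{"type":"number"},"ax":{"type":"number"},"ay":{"type":"number"},"az":{"type":"number"}}}},"gripper":{"type":"number"},"newtons":{"type":"number"}},"required":["moves"]}

```bash
mkdir -p pics; cat > h.py <<'E'
import numpy as np, cv2
from rig import r, eyes, workorder
def grab(n,save=None):
    im,d=eyes.grab_frame(n); im=np.array(im); d=np.array(d)
    if save: cv2.imwrite('pics/'+save,im[:,:,::-1])
    return im,d
def rays(n,uv):
    c=eyes.camera_info(n); K=np.array(c['intrinsics'],float); T=np.array(c['cam_to_world'],float)
    p=cv2.undistortPoints(np.array(uv,float).reshape(-1,1,2),K,np.array([c['k1'],0,0,0,0.]))[:,0]
    d=np.c_[p[:,0],-p[:,1],-np.ones(len(p))]@T[:3,:3].T
    return T[:3,3],d
def onplane(n,uv,z):
    o,d=rays(n,uv); return o+d*((z-o[2])/d[:,2])[:,None]
def cloud(n,dep):
    v,u=np.mgrid[0:400,0:640]; o,d=rays(n,np.c_[u.ravel(),v.ravel()])
    return (o+d*dep.ravel()[:,None]).reshape(400,640,3)
E
python3 - <<'E'
from h import *
for n in('scene','top'):
    im,d=grab(n,n+'0.png'); np.savez('pics/'+n+'0.npz',im=im,d=d)
    c=eyes.camera_info(n); print(n,np.round(c['cam_to_world'],3).tolist(),c['k1'],np.array(c['intrinsics']).tolist())
print(r.sense())
E
```

```text
scene [[0.439, -0.593, 0.675, 1304.684], [0.898, 0.277, -0.341, -328.325], [0.016, 0.756, 0.654, 843.91], [0.0, 0.0, 0.0, 1.0]] -0.11545013980569618 [[477.25393073809676, 0.0, 319.84619234916516], [0.0, 477.25393073809676, 199.84280499886395], [0.0, 0.0, 1.0]]
top [[0.021, 0.994, -0.104, 446.289], [-1.0, 0.021, -0.001, 59.823], [0.002, 0.104, 0.995, 1252.839], [0.0, 0.0, 0.0, 1.0]] -0.07178661203991955 [[478.1818302799312, 0.0, 328.4747081025851], [0.0, 478.1818302799312, 188.36979718537373], [0.0, 0.0, 1.0]]
{'clock': 0.1, 'qpos': array([-1.12836692e+00,  3.53584572e-01,  1.63406328e+00, -8.22350541e-06,
        1.15523924e+00, -2.38724429e-03]), 'qvel': array([-0.00090111, -0.00102993, -0.00160184,  0.00016565,  0.0013476 ,
        0.00020943]), 'joint_efforts': array([-1.01487406e-04, -6.06355190e+01, -3.42822075e+01, -1.95119031e-05,
        3.90992907e-03, -8.61678132e-06]), 'eef_pos': array([ 268.76181163, -563.80715713,  255.63169522]), 'tcp_rot': array([-3.14029820e+00,  4.42915017e-06,  4.44819974e-01]), 'contact_force': array([ 0.02761095, -0.2416877 , -0.02779948]), 'wrist_torque': array([ 0.02875629,  0.03056263, -0.05114099]), 'grasp_force': 0.0, 'opening': 1.0007760851937264}
```

View pics/scene0.png

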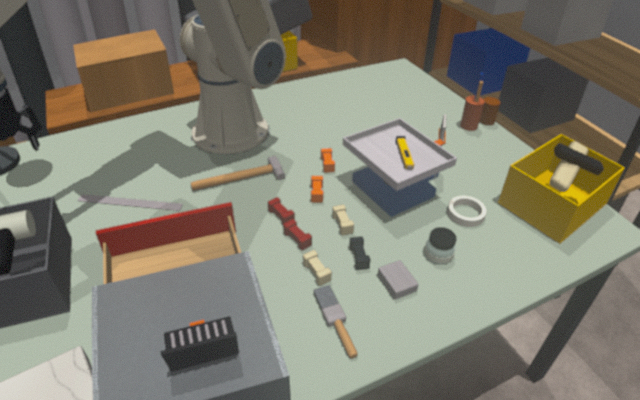

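View pics/top0.png

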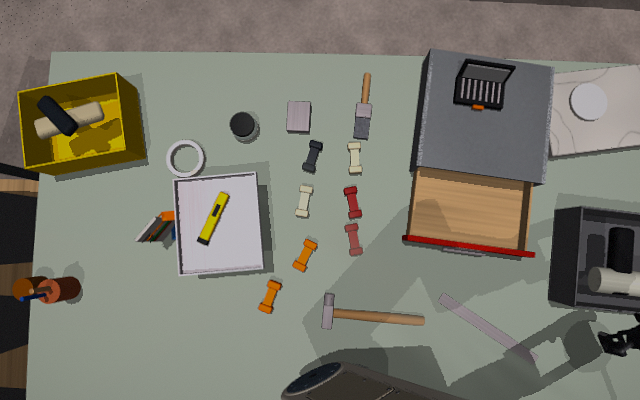

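The scene shows 5 castings: ivory at top-view (304,200) and (354,158), charcoal at (312,156), red at (353,202) and (353,238). Two orange look-alikes are at (305,255) and (270,296). The knife is in the pan at (213,218), and the drawer is open at (470,210).

```bash
cat >> h.py <<'E'
def blob(n,im,mask,seed,z):
    k,lab=cv2.connectedComponents(mask.astype(np.uint8)); 
    ys,xs=np.nonzero(mask); i=np.argmin((xs-seed[0])**2+(ys-seed[1])**2); m=(lab==lab[ys[i],xs[i]])
    cs,_=cv2.findContours(m.astype(np.uint8),cv2.RETR_EXTERNAL,cv2.CHAIN_APPROX_NONE); c=max(cs,key=len)[:,0]
    P=onplane(n,c,z)[:,:2].astype(np.float32); (cx,cy),(w,h),a=cv2.minAreaRect(P)
    if w<h: w,h,a=h,w,a+90
    return (round(cx,1),round(cy,1)),(round(w,1),round(h,1)),round((a+90)%180-90,1),int(m.sum())
def masks(im):
    hsv=cv2.cvtColor(im,cv2.COLOR_RGB2HSV).astype(int); H,S,V=hsv[...,0],hsv[...,1],hsv[...,2]
    return dict(red=((H<6)|(H>172))&(S>110), dark=(V<75), ivory=(H>12)&(H<32)&(S>25)&(S<140)&(V>140), yellow=(H>18)&(H<36)&(S>150)&(V>110), orange=(H>=6)&(H<18)&(S>150))
E
python3 - <<'E'
from h import *
z=np.load('pics/top0.npz'); im,d=z['im'],z['d']; M=masks(im); X=cloud('top',d)
for k,s in [('ivory',(304,200)),('ivory',(354,158)),('dark',(312,156)),('red',(353,202)),('red',(353,238))]:
    print(k,s,blob('top',im,M[k],s,30), im[s[1],s[0]], X[s[1],s[0]].round(1))
print('knife',blob('top',im,M['yellow'],(213,218),140),X[218,213])
for u,v in [(185,185),(250,185),(250,260),(190,262),(176,220),(178,178),(258,174),(264,268),(179,273),(404,236),(534,254),(420,230),(522,240),(412,180),(526,190),(470,210),(417,172),(545,183)]: print((u,v),X[v,u].round(1))
print('orange',X[253,304].round(),X[296,270].round(),'hammer',X[300,329].round())
E
```

```text
ivory (304, 200) ((542.1, 124.5), (78.0, 31.6), -9.4, 297) [184 181 162] [544.  123.1  23.5]
ivory (354, 158) ((659.0, -5.0), (76.6, 31.4), 3.3, 283) [186 183 158] [655.7  -4.   27.2]
dark (312, 156) ((658.1, 105.0), (82.8, 35.4), -15.9, 357) [57 56 62] [658. 105.  31.]
red (353, 202) ((541.2, -1.4), (78.6, 32.9), 12.6, 321) [142  40  42] [541.3  -3.3  25.1]
red (353, 238) ((447.4, -4.8), (76.7, 31.5), 10.8, 285) [143  73  68] [449.   -4.7  25.9]
knife ((493.4, 327.3), (116.6, 22.4), -22.6, 418) [487.93472764 328.25342859 141.39079925]
(185, 185) [565.8 403.6 123.7]
(250, 185) [569.2 247.7 122. ]
(250, 260) [392.1 241.3 121.9]
(190, 262) [383.7 383.5 121.1]
(176, 220) [481.3 415.8 140.1]
(178, 178) [579.8 414.9 144.2]
(258, 174) [612.1 247.7   1. ]
(264, 268) [373.8 208.6 115.5]
(179, 273) [358.7 403.  139.3]
(404, 236) [ 456.5 -132.5   43.6]
(534, 254) [ 417.7 -443.2   96.2]
(420, 230) [ 472.9 -177.8   18.4]
(522, 240) [ 451.4 -434.7   44.9]
(412, 180) [ 6.049e+02 -1.600e+02 -6.000e-01]
(526, 190) [ 580.2 -449.5   40.4]
(470, 210) [ 527.1 -308.4   19.5]
(417, 172) [ 617.2 -161.1   64.7]
(545, 183) [ 590.9 -469.3  108.1]
orange [408. 119.  29.] [298. 203.  29.] hammer [291.  53.  25.]
```

```bash
cat >> h.py <<'E'
def rect(P):
    (cx,cy),(w,h),a=cv2.minAreaRect(P.astype(np.float32)); return np.round([cx,cy,w,h,a],1)
E
python3 - <<'E'
from h import *
z=np.load('pics/top0.npz'); im,d=z['im'],z['d']; M=masks(im); X=cloud('top',d)
x,y,zz=X[...,0],X[...,1],X[...,2]
p=(x>340)&(x<600)&(y>200)&(y<430)
f=p&(zz>117)&(zz<127); f=cv2.morphologyEx(f.astype(np.uint8),cv2.MORPH_OPEN,np.ones((3,3)))>0
print('floor',rect(X[f][:,:2]),np.median(zz[f]),f.sum())
f=p&(zz>132)&(zz<152); f=cv2.morphologyEx(f.astype(np.uint8),cv2.MORPH_OPEN,np.ones((2,2)))>0; print('rim',rect(X[f][:,:2]),np.median(zz[f]))
k=p&(zz>132)&(x>400)&(x<575)&(y>260)&(y<390); print('knife',rect(X[k][:,:2]),np.median(zz[k]),k.sum())
rm=M['red']&(x>380)&(y<-120)&(y>-480)&(x<520)&(zz>85)&(zz<110); print('panel',rect(X[rm][:,:2]),np.percentile(zz[rm],[5,50,95]))
dr=(x>400)&(x<640)&(y<-130)&(y>-480)&(abs(zz-18)<5); dr=cv2.morphologyEx(dr.astype(np.uint8),cv2.MORPH_OPEN,np.ones((5,5)))>0; print('drfloor',rect(X[dr][:,:2]),np.median(zz[dr]))
u=(x>540)&(y<-130)&(y>-500)&(abs(zz-110)<5); u=cv2.morphologyEx(u.astype(np.uint8),cv2.MORPH_OPEN,np.ones((5,5)))>0; print('unit',cv2.boxPoints(cv2.minAreaRect(X[u][:,:2].astype(np.float32))).round())
rm=M['red']&(np.arange(640)[None]>395)&(np.arange(400)[:,None]>225)
v,uu=np.nonzero(rm); P=onplane('top',np.c_[uu,v],98); print(rect(P[:,:2]))
v,uu=np.nonzero(f); 
E
```

```text
floor [476.  321.3 221.  188.7   6.4] 121.78145392048555 6474
rim [481.8 261.7 247.5 394.2   6. ] 138.2732637324366
knife [488.9 329.9  26.5 133.3  68.3] 139.52801283248334 578
panel [ 434.5 -288.   314.9   14.5   83.2] [ 93.16350231  97.08968124 100.96417672]
drfloor [ 532.1 -304.5  277.   179.9   82.8] 16.637618286543557
unit [[ 589. -470.]
 [ 890. -506.]
 [ 929. -185.]
 [ 628. -149.]]
[ 330.  -411.4  284.6  572.5    2.8]
```

```bash
cat >> h.py <<'E'
from math import *
def plan(*wps):
    # waypoints (x,y,z,yaw_deg): prints turn total then shift in tool units, along the yaw after the turn
    s=r.sense(); p=s['eef_pos']; yaw=s['tcp_rot'][2]
    print('t',round(s['clock'],2),'at',p.round(1),round(degrees(yaw),1),'F',s['contact_force'].round(1),'op',round(s['opening'],3),'g',round(s['grasp_force'],1))
    for x,y,z,a in wps:
        a=radians(a); d=np.array([x,y,z])-p
        tot=np.array([cos(a)*d[0]+sin(a)*d[1], sin(a)*d[0]-cos(a)*d[1], -d[2]])/25
        n=max(1,ceil(max(abs(tot[:2]).max(),.01)/.98))
        print('az total',round(-(a-yaw)/(pi/2),3),'| shift total',tot.round(2),'| n',n,'xy/row',(tot[:2]/n).round(3))
        p=np.array([x,y,z]); yaw=a
E
python3 -c "
from h import *
plan((489,330,256,25.5),(489,330,180,-21.7),(489,330,148,-21.7))"
```

```text
t 0.1 at [ 268.8 -563.8  255.6] 25.5 F [ 0.  -0.2 -0. ] op 1.001 g 0.0
az total -0.0 | shift total [ 2.334e+01 -2.848e+01 -1.000e-02] | n 30 xy/row [ 0.778 -0.949]
az total 0.524 | shift total [ 0.   -0.    3.04] | n 1 xy/row [ 0. -0.]
az total -0.0 | shift total [ 0.   -0.    1.28] | n 1 xy/row [ 0. -0.]
```

>>> step_arm(moves=[{"tx": 0.78,"ty": -0.95},{"tx": 0.78,"ty": -0.95},{"tx": 0.78,"ty": -0.95},{"tx": 0.78,"ty": -0.95},{"tx": 0.78,"ty": -0.95}], gripper=0.6, newtons=40)

```text
schema error: expected keys tx, ty, tz, ax, ay, az
```

>>> step_arm(moves=[{"tx": 0.78,"ty": -0.95},{"tx": 0.78,"ty": -0.95},{"tx": 0.78,"ty": -0.95},{"tx": 0.78,"ty": -0.95},{"tx": 0.78,"ty": -0.95}])

```text
schema error: expected keys tx, ty, tz, ax, ay, az
```

>>> step_arm(moves=[{"tx": 0.78,"ty": -0.95,"tz": 0,"ax": 0,"ay": 0,"az": 0},{"tx": 0.78,"ty": -0.95,"tz": 0,"ax": 0,"ay": 0,"az": 0},{"tx": 0.78,"ty": -0.95,"tz": 0,"ax": 0,"ay": 0,"az": 0},{"tx": 0.78,"ty": -0.95,"tz": 0,"ax": 0,"ay": 0,"az": 0},{"tx": 0.78,"ty": -0.95,"tz": 0,"ax": 0,"ay": 0,"az": 0}], gripper=0.6, newtons=40)

```text
clock: 0.72
eef_pos: [305.9, -413.9, 256.0]
tcp_rot: [-3.141, 0.0, 0.445]
contact_force: [0.5, -0.3, 0.9]
opening: 0.598
grasp_force: 0.0
```

>>> step_arm(moves=[{"tx": 0.78,"ty": -0.95,"tz": 0,"ax": 0,"ay": 0,"az": 0},{"tx": 0.78,"ty": -0.95,"tz": 0,"ax": 0,"ay": 0,"az": 0},{"tx": 0.78,"ty": -0.95,"tz": 0,"ax": 0,"ay": 0,"az": 0},{"tx": 0.78,"ty": -0.95,"tz": 0,"ax": 0,"ay": 0,"az": 0},{"tx": 0.78,"ty": -0.95,"tz": 0,"ax": 0,"ay": 0,"az": 0}])

```text
clock: 1.35
eef_pos: [342.7, -264.8, 256.1]
tcp_rot: [-3.141, 0.0, 0.445]
contact_force: [-0.2, 0.2, -0.2]
opening: 0.595
grasp_force: 0.0
```

>>> step_arm(moves=[{"tx": 0.78,"ty": -0.95,"tz": 0,"ax": 0,"ay": 0,"az": 0},{"tx": 0.78,"ty": -0.95,"tz": 0,"ax": 0,"ay": 0,"az": 0},{"tx": 0.78,"ty": -0.95,"tz": 0,"ax": 0,"ay": 0,"az": 0},{"tx": 0.78,"ty": -0.95,"tz": 0,"ax": 0,"ay": 0,"az": 0},{"tx": 0.78,"ty": -0.95,"tz": 0,"ax": 0,"ay": 0,"az": 0}])

```text
clock: 1.98
eef_pos: [379.6, -115.7, 256.2]
tcp_rot: [-3.141, 0.0, 0.445]
contact_force: [1.0, -0.1, 0.6]
opening: 0.598
grasp_force: 0.0
```

>>> step_arm(moves=[{"tx": 0.78,"ty": -0.95,"tz": 0,"ax": 0,"ay": 0,"az": 0},{"tx": 0.78,"ty": -0.95,"tz": 0,"ax": 0,"ay": 0,"az": 0},{"tx": 0.78,"ty": -0.95,"tz": 0,"ax": 0,"ay": 0,"az": 0},{"tx": 0.78,"ty": -0.95,"tz": 0,"ax": 0,"ay": 0,"az": 0},{"tx": 0.78,"ty": -0.95,"tz": 0,"ax": 0,"ay": 0,"az": 0}])

```text
clock: 2.6
eef_pos: [416.5, 33.4, 256.2]
tcp_rot: [-3.142, 0.0, 0.445]
contact_force: [1.0, -0.4, -0.4]
opening: 0.6
grasp_force: 0.0
```

>>> step_arm(moves=[{"tx": 0.78,"ty": -0.95,"tz": 0,"ax": 0,"ay": 0,"az": 0},{"tx": 0.78,"ty": -0.95,"tz": 0,"ax": 0,"ay": 0,"az": 0},{"tx": 0.78,"ty": -0.95,"tz": 0,"ax": 0,"ay": 0,"az": 0},{"tx": 0.78,"ty": -0.95,"tz": 0,"ax": 0,"ay": 0,"az": 0},{"tx": 0.78,"ty": -0.95,"tz": 0,"ax": 0,"ay": 0,"az": 0}])

```text
clock: 3.22
eef_pos: [453.5, 182.5, 256.0]
tcp_rot: [3.142, 0.0, 0.445]
contact_force: [-0.2, -1.3, 0.7]
opening: 0.6
grasp_force: 0.0
```

>>> step_arm(moves=[{"tx": 0.78,"ty": -0.95,"tz": 0,"ax": 0,"ay": 0,"az": 0},{"tx": 0.78,"ty": -0.95,"tz": 0,"ax": 0,"ay": 0,"az": 0},{"tx": 0.78,"ty": -0.95,"tz": 0,"ax": 0,"ay": 0,"az": 0},{"tx": 0.78,"ty": -0.95,"tz": 0,"ax": 0,"ay": 0,"az": 0},{"tx": 0.78,"ty": -0.95,"tz": 0,"ax": 0,"ay": 0,"az": 0}])

```text
clock: 3.85
eef_pos: [490.4, 331.6, 255.9]
tcp_rot: [3.141, 0.001, 0.445]
contact_force: [1.0, 0.1, 0.3]
opening: 0.602
grasp_force: 0.0
```

>>> step_arm(moves=[{"tx": 0,"ty": 0,"tz": 0.6,"ax": 0,"ay": 0,"az": 0.105},{"tx": 0,"ty": 0,"tz": 0.6,"ax": 0,"ay": 0,"az": 0.105},{"tx": 0,"ty": 0,"tz": 0.6,"ax": 0,"ay": 0,"az": 0.105},{"tx": 0,"ty": 0,"tz": 0.6,"ax": 0,"ay": 0,"az": 0.105},{"tx": 0,"ty": 0,"tz": 0.6,"ax": 0,"ay": 0,"az": 0.105}])

```text
clock: 4.47
eef_pos: [490.2, 330.5, 180.4]
tcp_rot: [3.141, 0.0, -0.385]
contact_force: [-1.5, 0.2, 0.7]
opening: 0.598
grasp_force: 0.0
```

```bash
python3 -c "
from h import *
plan((489,330,148,-21.7))"
```

```text
t 4.47 at [490.2 330.5 180.4] -22.1 F [-1.5  0.2  0.7] op 0.598 g 0.0
az total -0.004 | shift total [-0.04  0.04  1.3 ] | n 1 xy/row [-0.036  0.037]
```

>>> step_arm(moves=[{"tx": -0.02,"ty": 0.02,"tz": 0.65,"ax": 0,"ay": 0,"az": 0},{"tx": -0.02,"ty": 0.02,"tz": 0.65,"ax": 0,"ay": 0,"az": 0},{"tx": 0,"ty": 0,"tz": 0,"ax": 0,"ay": 0,"az": 0}])

```text
clock: 4.85
eef_pos: [488.2, 329.5, 147.2]
tcp_rot: [3.139, 0.002, -0.378]
contact_force: [1.2, 0.3, 0.7]
opening: 0.602
grasp_force: 0.0
```

>>> step_arm(moves=[{"tx": 0,"ty": 0,"tz": 0,"ax": 0,"ay": 0,"az": 0},{"tx": 0,"ty": 0,"tz": 0,"ax": 0,"ay": 0,"az": 0},{"tx": 0,"ty": 0,"tz": 0,"ax": 0,"ay": 0,"az": 0},{"tx": 0,"ty": 0,"tz": 0,"ax": 0,"ay": 0,"az": 0}], gripper=0, newtons=60)

```text
clock: 5.35
eef_pos: [489.4, 330.3, 149.2]
tcp_rot: [-3.141, -0.0, -0.38]
contact_force: [0.9, -0.2, -0.9]
opening: 0.263
grasp_force: 62.0
```

>>> step_arm(moves=[{"tx": 0,"ty": 0,"tz": -0.4,"ax": 0,"ay": 0,"az": 0},{"tx": 0,"ty": 0,"tz": -0.8,"ax": 0,"ay": 0,"az": 0},{"tx": 0,"ty": 0,"tz": -1,"ax": 0,"ay": 0,"az": 0},{"tx": 0,"ty": 0,"tz": -1,"ax": 0,"ay": 0,"az": 0},{"tx": 0,"ty": 0,"tz": -0.8,"ax": 0,"ay": 0,"az": 0}])

```text
clock: 5.98
eef_pos: [489.2, 330.2, 250.5]
tcp_rot: [-3.141, -0.001, -0.38]
contact_force: [0.1, 1.0, -1.9]
opening: 0.264
grasp_force: 62.0
```

```bash
python3 -c "
from h import *
im,d=grab('scene','s1.png')
plan((531.9,-209.5,245,-22),(531.9,-209.5,120,-7),(531.9,-209.5,48,-7))"
```

```text
t 6.03 at [490.2 330.8 253.1] -21.8 F [0.4 0.3 1.4] op 0.258 g 62.0
az total 0.003 | shift total [ 9.64 19.41  0.32] | n 20 xy/row [0.482 0.971]
az total -0.167 | shift total [ 0. -0.  5.] | n 1 xy/row [ 0. -0.]
az total -0.0 | shift total [ 0.   -0.    2.88] | n 1 xy/row [ 0. -0.]
```

View pics/s1.png

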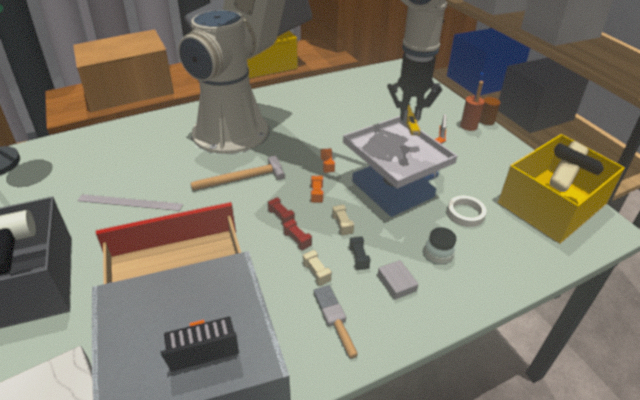

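The knife is held above the pan. I'll carry it to the drawer.

>>> step_arm(moves=[{"tx": 0.48,"ty": 0.97,"tz": 0,"ax": 0,"ay": 0,"az": 0},{"tx": 0.48,"ty": 0.97,"tz": 0,"ax": 0,"ay": 0,"az": 0},{"tx": 0.48,"ty": 0.97,"tz": 0,"ax": 0,"ay": 0,"az": 0},{"tx": 0.48,"ty": 0.97,"tz": 0,"ax": 0,"ay": 0,"az": 0},{"tx": 0.48,"ty": 0.97,"tz": 0,"ax": 0,"ay": 0,"az": 0}])

```text
clock: 6.65
eef_pos: [499.7, 194.4, 248.8]
tcp_rot: [3.142, 0.0, -0.38]
contact_force: [-0.3, -0.1, -1.7]
opening: 0.262
grasp_force: 61.9
```

>>> step_arm(moves=[{"tx": 0.48,"ty": 0.97,"tz": 0,"ax": 0,"ay": 0,"az": 0},{"tx": 0.48,"ty": 0.97,"tz": 0,"ax": 0,"ay": 0,"az": 0},{"tx": 0.48,"ty": 0.97,"tz": 0,"ax": 0,"ay": 0,"az": 0},{"tx": 0.48,"ty": 0.97,"tz": 0,"ax": 0,"ay": 0,"az": 0},{"tx": 0.48,"ty": 0.97,"tz": 0,"ax": 0,"ay": 0,"az": 0}])

```text
clock: 7.28
eef_pos: [510.5, 59.5, 248.8]
tcp_rot: [3.142, 0.0, -0.38]
contact_force: [-0.3, -0.9, -0.8]
opening: 0.269
grasp_force: 36.9
```

>>> step_arm(moves=[{"tx": 0.48,"ty": 0.97,"tz": 0,"ax": 0,"ay": 0,"az": 0},{"tx": 0.48,"ty": 0.97,"tz": 0,"ax": 0,"ay": 0,"az": 0},{"tx": 0.48,"ty": 0.97,"tz": 0,"ax": 0,"ay": 0,"az": 0},{"tx": 0.48,"ty": 0.97,"tz": 0,"ax": 0,"ay": 0,"az": 0},{"tx": 0.48,"ty": 0.97,"tz": 0,"ax": 0,"ay": 0,"az": 0}])

```text
clock: 7.9
eef_pos: [521.2, -75.3, 248.8]
tcp_rot: [3.142, 0.0, -0.38]
contact_force: [0.9, 0.1, -1.4]
opening: 0.266
grasp_force: 64.6
```

>>> step_arm(moves=[{"tx": 0.48,"ty": 0.97,"tz": 0,"ax": 0,"ay": 0,"az": 0},{"tx": 0.48,"ty": 0.97,"tz": 0,"ax": 0,"ay": 0,"az": 0},{"tx": 0.48,"ty": 0.97,"tz": 0,"ax": 0,"ay": 0,"az": 0},{"tx": 0.48,"ty": 0.97,"tz": 0,"ax": 0,"ay": 0,"az": 0},{"tx": 0.48,"ty": 0.97,"tz": 0,"ax": 0,"ay": 0,"az": 0}])

```text
clock: 8.52
eef_pos: [532.0, -210.1, 248.8]
tcp_rot: [-3.142, 0.0, -0.38]
contact_force: [0.1, 0.1, -0.4]
opening: 0.262
grasp_force: 64.6
```

>>> step_arm(moves=[{"tx": 0,"ty": 0,"tz": 1,"ax": 0,"ay": 0,"az": -0.083},{"tx": 0,"ty": 0,"tz": 1,"ax": 0,"ay": 0,"az": -0.083},{"tx": 0,"ty": 0,"tz": 1,"ax": 0,"ay": 0,"az": 0},{"tx": 0,"ty": 0,"tz": 1,"ax": 0,"ay": 0,"az": 0},{"tx": 0,"ty": 0,"tz": 0.7,"ax": 0,"ay": 0,"az": 0}])

```text
clock: 9.15
eef_pos: [531.7, -209.1, 130.2]
tcp_rot: [-3.141, 0.001, -0.119]
contact_force: [-0.7, -0.3, -0.5]
opening: 0.261
grasp_force: 64.8
```

```bash
python3 -c "
from h import *
plan((531.9,-209.5,47,-7))"
```

```text
t 9.15 at [ 531.7 -209.1  130.2] -6.8 F [-0.7 -0.3 -0.5] op 0.261 g 64.8
az total 0.002 | shift total [0.01 0.01 3.33] | n 1 xy/row [0.009 0.014]
```

>>> step_arm(moves=[{"tx": 0,"ty": 0,"tz": 0.9,"ax": 0,"ay": 0,"az": 0},{"tx": 0,"ty": 0,"tz": 0.9,"ax": 0,"ay": 0,"az": 0},{"tx": 0,"ty": 0,"tz": 0.8,"ax": 0,"ay": 0,"az": 0},{"tx": 0,"ty": 0,"tz": 0.5,"ax": 0,"ay": 0,"az": 0},{"tx": 0,"ty": 0,"tz": 0.2,"ax": 0,"ay": 0,"az": 0}])

```text
clock: 9.78
eef_pos: [532.1, -209.3, 48.3]
tcp_rot: [-3.141, 0.001, -0.119]
contact_force: [0.4, -0.1, 0.2]
opening: 0.26
grasp_force: 64.8
```

>>> step_arm(moves=[{"tx": 0,"ty": 0,"tz": 0,"ax": 0,"ay": 0,"az": 0},{"tx": 0,"ty": 0,"tz": 0,"ax": 0,"ay": 0,"az": 0},{"tx": 0,"ty": 0,"tz": 0,"ax": 0,"ay": 0,"az": 0},{"tx": 0,"ty": 0,"tz": 0,"ax": 0,"ay": 0,"az": 0}], gripper=0.55)

```text
clock: 10.28
eef_pos: [532.4, -209.4, 49.2]
tcp_rot: [3.141, -0.001, -0.119]
contact_force: [-1.1, 0.1, 1.0]
opening: 0.55
grasp_force: 0.0
```

>>> step_arm(moves=[{"tx": 0,"ty": 0,"tz": -1,"ax": 0,"ay": 0,"az": 0},{"tx": 0,"ty": 0,"tz": -1,"ax": 0,"ay": 0,"az": 0},{"tx": 0,"ty": 0,"tz": -1,"ax": 0,"ay": 0,"az": 0},{"tx": 0,"ty": 0,"tz": -1,"ax": 0,"ay": 0,"az": 0},{"tx": 0,"ty": 0,"tz": -1,"ax": 0,"ay": 0,"az": 0}])

```text
clock: 10.9
eef_pos: [532.1, -209.2, 174.8]
tcp_rot: [3.142, -0.0, -0.119]
contact_force: [0.9, -0.7, 0.1]
opening: 0.549
grasp_force: 0.0
```

```bash
python3 - <<'E'
from h import *
im,d=grab('top','t2.png'); np.savez('pics/t2.npz',im=im,d=d); M=masks(im); X=cloud('top',d)
for k,s in [('ivory',(304,200)),('ivory',(354,158)),('dark',(312,156)),('red',(353,202)),('red',(353,238))]:
    print(k,s,blob('top',im,M[k],s,30))
print('knife',blob('top',im,M['yellow'],(440,200),30))
plan((447.4,-4.8,170,10.8),(447.4,-4.8,30,10.8))
E
```

```text
ivory (304, 200) ((542.2, 124.4), (78.2, 31.6), -9.4, 300)
ivory (354, 158) ((658.2, -5.1), (78.5, 31.5), 3.2, 291)
dark (312, 156) ((658.1, 105.0), (82.8, 35.4), -15.9, 352)
red (353, 202) ((541.4, -1.3), (78.1, 32.9), 12.6, 320)
red (353, 238) ((456.2, -4.8), (59.1, 31.6), 15.1, 212)
knife ((581.5, -215.6), (26.3, 23.4), -0.2, 92)
t 10.95 at [ 533.7 -209.9  178. ] -6.8 F [ 1.8 -0.8  3.4] op 0.55 g 0.0
az total -0.196 | shift total [-1.85 -8.7   0.32] | n 9 xy/row [-0.206 -0.967]
az total -0.0 | shift total [0.  0.  5.6] | n 1 xy/row [0. 0.]
```

View pics/t2.png

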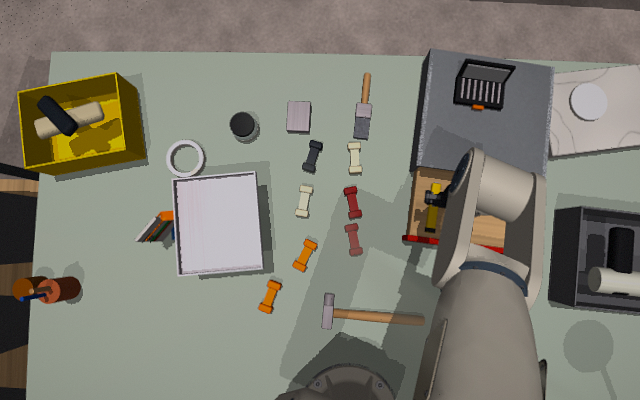

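```bash
python3 -c "
from h import *
plan((542.2,124.4,170,-6.8),(542.2,124.4,30,-9.4),(542.2,124.4,215,-9.4),(522.7,371.5,215,6.4),(522.7,371.5,165,6.4))"
```

```text
t 10.95 at [ 533.7 -209.9  178. ] -6.8 F [ 1.8 -0.8  3.4] op 0.55 g 0.0
az total -0.0 | shift total [ -1.25 -13.32   0.32] | n 14 xy/row [-0.089 -0.951]
az total 0.029 | shift total [ 0.  -0.   5.6] | n 1 xy/row [ 0. -0.]
az total -0.0 | shift total [ 0.  -0.  -7.4] | n 1 xy/row [ 0. -0.]
az total -0.176 | shift total [ 0.33 -9.91 -0.  ] | n 11 xy/row [ 0.03  -0.901]
az total -0.0 | shift total [0. 0. 2.] | n 1 xy/row [0. 0.]
```

>>> step_arm(moves=[{"tx": -0.09,"ty": -0.95,"tz": 0,"ax": 0,"ay": 0,"az": 0},{"tx": -0.09,"ty": -0.95,"tz": 0,"ax": 0,"ay": 0,"az": 0},{"tx": -0.09,"ty": -0.95,"tz": 0,"ax": 0,"ay": 0,"az": 0},{"tx": -0.09,"ty": -0.95,"tz": 0,"ax": 0,"ay": 0,"az": 0},{"tx": -0.09,"ty": -0.95,"tz": 0,"ax": 0,"ay": 0,"az": 0}])

```text
clock: 11.58
eef_pos: [535.0, -89.3, 173.6]
tcp_rot: [-3.142, -0.0, -0.119]
contact_force: [0.6, -0.7, 0.3]
opening: 0.547
grasp_force: 0.0
```

>>> step_arm(moves=[{"tx": -0.09,"ty": -0.95,"tz": 0,"ax": 0,"ay": 0,"az": 0},{"tx": -0.09,"ty": -0.95,"tz": 0,"ax": 0,"ay": 0,"az": 0},{"tx": -0.09,"ty": -0.95,"tz": 0,"ax": 0,"ay": 0,"az": 0},{"tx": -0.09,"ty": -0.95,"tz": 0,"ax": 0,"ay": 0,"az": 0},{"tx": -0.09,"ty": -0.95,"tz": 0,"ax": 0,"ay": 0,"az": 0}])

```text
clock: 12.2
eef_pos: [538.0, 30.0, 173.6]
tcp_rot: [-3.142, -0.0, -0.119]
contact_force: [0.2, -0.5, 0.1]
opening: 0.551
grasp_force: 0.0
```

>>> step_arm(moves=[{"tx": -0.09,"ty": -0.95,"tz": 0,"ax": 0,"ay": 0,"az": 0},{"tx": -0.09,"ty": -0.95,"tz": 0,"ax": 0,"ay": 0,"az": 0},{"tx": -0.09,"ty": -0.95,"tz": 0,"ax": 0,"ay": 0,"az": 0},{"tx": -0.09,"ty": -0.95,"tz": 0,"ax": 0,"ay": 0,"az": 0},{"tx": 0,"ty": 0,"tz": 0.8,"ax": 0,"ay": 0,"az": 0.029}])

```text
clock: 12.82
eef_pos: [541.6, 126.4, 154.7]
tcp_rot: [-3.14, -0.003, -0.164]
contact_force: [0.3, -0.2, 0.2]
opening: 0.552
grasp_force: 0.0
```

```bash
python3 - <<'E'
from h import *
im,d=grab('top'); M=masks(im); X=cloud('top',d)
x,y,zz=X[...,0],X[...,1],X[...,2]
p=(abs(x-476)<80)&(abs(y-340)<50); print('pan floor',np.median(zz[p]))
plan((542.2,124.4,30,-9.4))
E
```

```text
pan floor 129.0501450364286
t 12.88 at [539.5 125.3 151.4] -9.6 F [-1.1 -0.4 -3.2] op 0.549 g 0.0
az total -0.002 | shift total [0.11 0.02 4.86] | n 1 xy/row [0.113 0.016]
```

>>> step_arm(moves=[{"tx": 0.04,"ty": 0,"tz": 1,"ax": 0,"ay": 0,"az": 0},{"tx": 0,"ty": 0.05,"tz": 1,"ax": 0,"ay": 0,"az": 0},{"tx": 0,"ty": 0,"tz": 1,"ax": 0,"ay": 0,"az": 0},{"tx": 0,"ty": 0,"tz": 1,"ax": 0,"ay": 0,"az": 0},{"tx": 0,"ty": 0,"tz": 0.7,"ax": 0,"ay": 0,"az": 0}])

```text
clock: 13.5
eef_pos: [540.8, 122.9, 35.2]
tcp_rot: [3.141, 0.001, -0.164]
contact_force: [-0.5, 0.3, -1.2]
opening: 0.549
grasp_force: 0.0
```

>>> step_arm(moves=[{"tx": 0,"ty": 0,"tz": 0.25,"ax": 0,"ay": 0,"az": 0},{"tx": 0,"ty": 0,"tz": 0,"ax": 0,"ay": 0,"az": 0}])

```text
clock: 13.75
eef_pos: [541.3, 123.2, 30.0]
tcp_rot: [3.142, 0.0, -0.165]
contact_force: [-0.3, 0.3, -0.1]
opening: 0.549
grasp_force: 0.0
```

>>> step_arm(moves=[{"tx": 0,"ty": 0,"tz": 0,"ax": 0,"ay": 0,"az": 0},{"tx": 0,"ty": 0,"tz": 0,"ax": 0,"ay": 0,"az": 0},{"tx": 0,"ty": 0,"tz": 0,"ax": 0,"ay": 0,"az": 0},{"tx": 0,"ty": 0,"tz": 0,"ax": 0,"ay": 0,"az": 0}], gripper=0)

```text
clock: 14.25
eef_pos: [541.9, 123.4, 31.1]
tcp_rot: [-3.141, -0.002, -0.165]
contact_force: [-1.5, -0.6, 6.2]
opening: 0.245
grasp_force: 59.6
```

>>> step_arm(moves=[{"tx": 0,"ty": 0,"tz": -0.5,"ax": 0,"ay": 0,"az": 0},{"tx": 0,"ty": 0,"tz": -1,"ax": 0,"ay": 0,"az": 0},{"tx": 0,"ty": 0,"tz": -1,"ax": 0,"ay": 0,"az": 0},{"tx": 0,"ty": 0,"tz": -1,"ax": 0,"ay": 0,"az": 0},{"tx": 0,"ty": 0,"tz": -1,"ax": 0,"ay": 0,"az": 0}])

```text
clock: 14.88
eef_pos: [541.0, 123.2, 144.1]
tcp_rot: [-3.141, -0.0, -0.165]
contact_force: [-0.5, -0.4, -1.4]
opening: 0.245
grasp_force: 58.8
```

>>> step_arm(moves=[{"tx": 0,"ty": 0,"tz": -1,"ax": 0,"ay": 0,"az": -0.09},{"tx": 0,"ty": 0,"tz": -1,"ax": 0,"ay": 0,"az": -0.09},{"tx": 0,"ty": 0,"tz": -0.9,"ax": 0,"ay": 0,"az": 0},{"tx": 0,"ty": 0,"tz": 0,"ax": 0,"ay": 0,"az": 0}])

```text
clock: 15.38
eef_pos: [542.1, 123.4, 217.2]
tcp_rot: [-3.141, -0.004, 0.118]
contact_force: [-0.2, -1.2, -1.7]
opening: 0.24
grasp_force: 58.8
```

```bash
python3 - <<'E'
from h import *
plan((522.7,371.5,215,6.4),(522.7,371.5,163,6.4))
E
```

```text
t 15.38 at [542.1 123.4 217.2] 6.8 F [-0.2 -1.2 -1.7] op 0.24 g 58.8
az total 0.004 | shift total [ 0.34 -9.95  0.09] | n 11 xy/row [ 0.03  -0.904]
az total -0.0 | shift total [0.   0.   2.08] | n 1 xy/row [0. 0.]
```

>>> step_arm(moves=[{"tx": 0.03,"ty": -0.9,"tz": 0,"ax": 0,"ay": 0,"az": 0},{"tx": 0.03,"ty": -0.9,"tz": 0,"ax": 0,"ay": 0,"az": 0},{"tx": 0.03,"ty": -0.9,"tz": 0,"ax": 0,"ay": 0,"az": 0},{"tx": 0.03,"ty": -0.9,"tz": 0,"ax": 0,"ay": 0,"az": 0},{"tx": 0.03,"ty": -0.9,"tz": 0,"ax": 0,"ay": 0,"az": 0}])

```text
clock: 16.0
eef_pos: [531.0, 236.0, 214.1]
tcp_rot: [3.141, 0.001, 0.118]
contact_force: [0.7, -0.3, -1.4]
opening: 0.242
grasp_force: 58.9
```

>>> step_arm(moves=[{"tx": 0.03,"ty": -0.9,"tz": 0,"ax": 0,"ay": 0,"az": 0},{"tx": 0.03,"ty": -0.9,"tz": 0,"ax": 0,"ay": 0,"az": 0},{"tx": 0.03,"ty": -0.9,"tz": 0,"ax": 0,"ay": 0,"az": 0},{"tx": 0.03,"ty": -0.9,"tz": 0,"ax": 0,"ay": 0,"az": 0},{"tx": 0.03,"ty": -0.9,"tz": 0,"ax": 0,"ay": 0,"az": 0}])

```text
clock: 16.62
eef_pos: [522.0, 349.1, 215.0]
tcp_rot: [-3.142, -0.0, 0.118]
contact_force: [1.6, 0.1, -1.7]
opening: 0.246
grasp_force: 58.9
```

>>> step_arm(moves=[{"tx": 0.03,"ty": -0.9,"tz": 0,"ax": 0,"ay": 0,"az": 0},{"tx": 0,"ty": 0,"tz": 0.8,"ax": 0,"ay": 0,"az": 0},{"tx": 0,"ty": 0,"tz": 0.8,"ax": 0,"ay": 0,"az": 0},{"tx": 0,"ty": 0,"tz": 0.4,"ax": 0,"ay": 0,"az": 0},{"tx": 0,"ty": 0,"tz": 0.05,"ax": 0,"ay": 0,"az": 0}])

```text
clock: 17.25
eef_pos: [519.8, 369.0, 162.4]
tcp_rot: [3.14, 0.002, 0.117]
contact_force: [0.1, 0.3, -1.5]
opening: 0.245
grasp_force: 58.9
```

```bash
python3 - <<'E'
from h import *
im,d=grab('scene','s3.png'); cv2.imwrite('pics/s3.png',cv2.resize(im[60:240,300:520,::-1],None,fx=3,fy=3))
plan((522.7,371.5,163,6.4))
E
```

```text
t 17.3 at [520.2 369.3 163.1] 6.7 F [-0.2 -0.1 -1.5] op 0.242 g 58.9
az total 0.004 | shift total [ 0.11 -0.07  0.  ] | n 1 xy/row [ 0.109 -0.075]
```

View pics/s3.png

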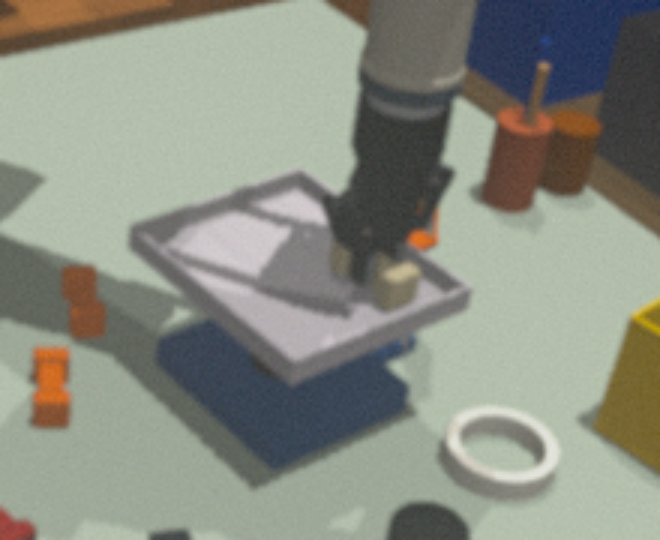

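The ivory casting is just above the pan floor, inside the rim. Releasing it.

>>> step_arm(moves=[{"tx": 0,"ty": 0,"tz": 0,"ax": 0,"ay": 0,"az": 0},{"tx": 0,"ty": 0,"tz": 0,"ax": 0,"ay": 0,"az": 0},{"tx": 0,"ty": 0,"tz": 0,"ax": 0,"ay": 0,"az": 0}], gripper=0.5)

```text
clock: 17.68
eef_pos: [520.5, 370.1, 164.4]
tcp_rot: [-3.141, -0.001, 0.118]
contact_force: [-0.0, -0.8, -0.4]
opening: 0.497
grasp_force: 0.0
```

>>> step_arm(moves=[{"tx": 0,"ty": 0,"tz": -0.8,"ax": 0,"ay": 0,"az": 0},{"tx": 0,"ty": 0,"tz": -1,"ax": 0,"ay": 0,"az": 0},{"tx": 0,"ty": 0,"tz": -0.6,"ax": 0,"ay": 0,"az": 0}])

```text
clock: 18.05
eef_pos: [520.9, 370.5, 226.5]
tcp_rot: [-3.14, -0.002, 0.118]
contact_force: [-0.1, -1.4, 0.7]
opening: 0.5
grasp_force: 0.0
```

```bash
python3 - <<'E'
from h import *
plan((658.1,105,200,6.7),(658.1,105,31,-15.9),(658.1,105,205,-15.9),(532.7,282.1,205,6.4))
E
```

```text
t 18.05 at [520.9 370.5 226.5] 6.8 F [-0.1 -1.4  0.7] op 0.5 g 0.0
az total 0.001 | shift total [ 4.21 11.19  1.06] | n 12 xy/row [0.351 0.932]
az total 0.251 | shift total [ 0.   -0.    6.76] | n 1 xy/row [ 0. -0.]
az total -0.0 | shift total [ 0.   -0.   -6.96] | n 1 xy/row [ 0. -0.]
az total -0.248 | shift total [-4.2 -7.6 -0. ] | n 8 xy/row [-0.524 -0.95 ]
```

>>> step_arm(moves=[{"tx": 0.35,"ty": 0.93,"tz": 0,"ax": 0,"ay": 0,"az": 0},{"tx": 0.35,"ty": 0.93,"tz": 0,"ax": 0,"ay": 0,"az": 0},{"tx": 0.35,"ty": 0.93,"tz": 0,"ax": 0,"ay": 0,"az": 0},{"tx": 0.35,"ty": 0.93,"tz": 0,"ax": 0,"ay": 0,"az": 0},{"tx": 0.35,"ty": 0.93,"tz": 0,"ax": 0,"ay": 0,"az": 0}])

```text
clock: 18.68
eef_pos: [577.8, 259.0, 224.6]
tcp_rot: [-3.141, -0.001, 0.118]
contact_force: [-0.8, 0.8, 1.1]
opening: 0.504
grasp_force: 0.0
```

>>> step_arm(moves=[{"tx": 0.35,"ty": 0.93,"tz": 0,"ax": 0,"ay": 0,"az": 0},{"tx": 0.35,"ty": 0.93,"tz": 0,"ax": 0,"ay": 0,"az": 0},{"tx": 0.35,"ty": 0.93,"tz": 0,"ax": 0,"ay": 0,"az": 0},{"tx": 0.35,"ty": 0.93,"tz": 0,"ax": 0,"ay": 0,"az": 0},{"tx": 0.35,"ty": 0.93,"tz": 0,"ax": 0,"ay": 0,"az": 0}])

```text
clock: 19.3
eef_pos: [635.0, 148.6, 224.4]
tcp_rot: [-3.142, -0.001, 0.118]
contact_force: [-1.0, -0.4, 0.1]
opening: 0.497
grasp_force: 0.0
```

>>> step_arm(moves=[{"tx": 0.35,"ty": 0.93,"tz": 0,"ax": 0,"ay": 0,"az": 0},{"tx": 0.35,"ty": 0.93,"tz": 0,"ax": 0,"ay": 0,"az": 0},{"tx": 0,"ty": 0,"tz": 1,"ax": 0,"ay": 0,"az": 0.084},{"tx": 0,"ty": 0,"tz": 1,"ax": 0,"ay": 0,"az": 0.084},{"tx": 0,"ty": 0,"tz": 1,"ax": 0,"ay": 0,"az": 0.084}])

```text
clock: 19.92
eef_pos: [657.8, 104.4, 148.1]
tcp_rot: [-3.141, -0.0, -0.282]
contact_force: [-0.0, -0.4, -1.0]
opening: 0.497
grasp_force: 0.0
```

```bash
python3 - <<'E'
from h import *
im,d=grab('top'); M=masks(im); X=cloud('top',d)
x,y,zz=X[...,0],X[...,1],X[...,2]
p=(abs(x-440)<50)&(abs(y-290)<40); print('pan floor',np.median(zz[p]))
plan((658.1,105,31,-15.9))
E
```

```text
pan floor 115.42626623381034
t 19.98 at [655.9 104.2 144.5] -16.5 F [-2.1 -0.2 -2.6] op 0.502 g 0.0
az total -0.007 | shift total [ 0.08 -0.05  4.54] | n 1 xy/row [ 0.075 -0.055]
```

>>> step_arm(moves=[{"tx": 0,"ty": 0,"tz": 1,"ax": 0,"ay": 0,"az": 0},{"tx": 0,"ty": 0,"tz": 1,"ax": 0,"ay": 0,"az": 0},{"tx": 0,"ty": 0,"tz": 1,"ax": 0,"ay": 0,"az": 0},{"tx": 0,"ty": 0,"tz": 1,"ax": 0,"ay": 0,"az": 0},{"tx": 0,"ty": 0,"tz": 0.6,"ax": 0,"ay": 0,"az": 0}])

```text
clock: 20.6
eef_pos: [657.3, 104.8, 32.9]
tcp_rot: [3.141, 0.001, -0.276]
contact_force: [-0.3, -0.4, -0.4]
opening: 0.501
grasp_force: 0.0
```

>>> step_arm(moves=[{"tx": 0,"ty": 0,"tz": 0.1,"ax": 0,"ay": 0,"az": 0},{"tx": 0,"ty": 0,"tz": 0,"ax": 0,"ay": 0,"az": 0}])

```text
clock: 20.85
eef_pos: [657.9, 105.2, 32.0]
tcp_rot: [-3.141, -0.001, -0.277]
contact_force: [1.0, -0.1, -0.0]
opening: 0.496
grasp_force: 0.0
```

>>> step_arm(moves=[{"tx": 0,"ty": 0,"tz": 0,"ax": 0,"ay": 0,"az": 0},{"tx": 0,"ty": 0,"tz": 0,"ax": 0,"ay": 0,"az": 0},{"tx": 0,"ty": 0,"tz": 0,"ax": 0,"ay": 0,"az": 0},{"tx": 0,"ty": 0,"tz": 0,"ax": 0,"ay": 0,"az": 0}], gripper=0)

```text
clock: 21.35
eef_pos: [658.2, 105.4, 32.5]
tcp_rot: [-3.141, -0.002, -0.278]
contact_force: [0.9, -1.6, 6.2]
opening: 0.245
grasp_force: 59.5
```

>>> step_arm(moves=[{"tx": 0,"ty": 0,"tz": -0.5,"ax": 0,"ay": 0,"az": 0},{"tx": 0,"ty": 0,"tz": -1,"ax": 0,"ay": 0,"az": 0},{"tx": 0,"ty": 0,"tz": -1,"ax": 0,"ay": 0,"az": 0},{"tx": 0,"ty": 0,"tz": -1,"ax": 0,"ay": 0,"az": 0},{"tx": 0,"ty": 0,"tz": -1,"ax": 0,"ay": 0,"az": 0}])

```text
clock: 21.98
eef_pos: [657.2, 105.3, 145.3]
tcp_rot: [-3.142, -0.0, -0.278]
contact_force: [-0.2, -0.1, -1.5]
opening: 0.245
grasp_force: 58.7
```

>>> step_arm(moves=[{"tx": 0,"ty": 0,"tz": -1,"ax": 0,"ay": 0,"az": -0.084},{"tx": 0,"ty": 0,"tz": -1,"ax": 0,"ay": 0,"az": -0.084},{"tx": 0,"ty": 0,"tz": -0.6,"ax": 0,"ay": 0,"az": -0.084},{"tx": 0,"ty": 0,"tz": 0,"ax": 0,"ay": 0,"az": 0}])

```text
clock: 22.48
eef_pos: [658.0, 105.4, 210.7]
tcp_rot: [-3.141, -0.003, 0.117]
contact_force: [-0.4, -0.4, -1.8]
opening: 0.245
grasp_force: 58.7
```

```bash
python3 - <<'E'
from h import *
plan((532.7,282.1,205,6.4),(532.7,282.1,150,6.4))
E
```

```text
t 22.48 at [658.  105.4 210.7] 6.7 F [-0.4 -0.4 -1.8] op 0.245 g 58.7
az total 0.004 | shift total [-4.19 -7.58  0.23] | n 8 xy/row [-0.524 -0.948]
az total -0.0 | shift total [0.  0.  2.2] | n 1 xy/row [0. 0.]
```

>>> step_arm(moves=[{"tx": -0.52,"ty": -0.95,"tz": 0,"ax": 0,"ay": 0,"az": 0},{"tx": -0.52,"ty": -0.95,"tz": 0,"ax": 0,"ay": 0,"az": 0},{"tx": -0.52,"ty": -0.95,"tz": 0,"ax": 0,"ay": 0,"az": 0},{"tx": -0.52,"ty": -0.95,"tz": 0,"ax": 0,"ay": 0,"az": 0},{"tx": -0.52,"ty": -0.95,"tz": 0,"ax": 0,"ay": 0,"az": 0}])

```text
clock: 23.1
eef_pos: [576.8, 216.8, 207.8]
tcp_rot: [3.141, 0.002, 0.116]
contact_force: [1.4, -0.6, -2.1]
opening: 0.239
grasp_force: 58.8
```

>>> step_arm(moves=[{"tx": -0.52,"ty": -0.95,"tz": 0,"ax": 0,"ay": 0,"az": 0},{"tx": -0.52,"ty": -0.95,"tz": 0,"ax": 0,"ay": 0,"az": 0},{"tx": -0.52,"ty": -0.95,"tz": 0,"ax": 0,"ay": 0,"az": 0},{"tx": 0,"ty": 0,"tz": 0.8,"ax": 0,"ay": 0,"az": 0},{"tx": 0,"ty": 0,"tz": 0.8,"ax": 0,"ay": 0,"az": 0}])

```text
clock: 23.72
eef_pos: [530.0, 282.6, 167.7]
tcp_rot: [3.141, 0.001, 0.117]
contact_force: [-0.3, -0.2, -1.7]
opening: 0.238
grasp_force: 58.9
```

>>> step_arm(moves=[{"tx": 0,"ty": 0,"tz": 0.5,"ax": 0,"ay": 0,"az": 0},{"tx": 0,"ty": 0,"tz": 0.2,"ax": 0,"ay": 0,"az": 0},{"tx": 0,"ty": 0,"tz": 0,"ax": 0,"ay": 0,"az": 0}])

```text
clock: 24.1
eef_pos: [531.5, 281.8, 151.1]
tcp_rot: [3.141, 0.0, 0.118]
contact_force: [-0.6, -0.6, -1.3]
opening: 0.246
grasp_force: 58.9
```

>>> step_arm(moves=[{"tx": 0,"ty": 0,"tz": 0,"ax": 0,"ay": 0,"az": 0},{"tx": 0,"ty": 0,"tz": 0,"ax": 0,"ay": 0,"az": 0},{"tx": 0,"ty": 0,"tz": 0,"ax": 0,"ay": 0,"az": 0}], gripper=0.5)

```text
clock: 24.48
eef_pos: [532.0, 281.8, 151.8]
tcp_rot: [-3.141, -0.001, 0.118]
contact_force: [0.4, 0.6, -0.2]
opening: 0.5
grasp_force: 0.0
```

>>> step_arm(moves=[{"tx": 0,"ty": 0,"tz": -0.8,"ax": 0,"ay": 0,"az": 0},{"tx": 0,"ty": 0,"tz": -1,"ax": 0,"ay": 0,"az": 0},{"tx": 0,"ty": 0,"tz": -1,"ax": 0,"ay": 0,"az": 0}])

```text
clock: 24.85
eef_pos: [531.7, 281.6, 222.1]
tcp_rot: [-3.142, -0.0, 0.118]
contact_force: [0.4, 0.1, 0.7]
opening: 0.497
grasp_force: 0.0
```

```bash
python3 - <<'E'
from h import *
im,d=grab('top'); M=masks(im)
for k,s in [('ivory',(354,158)),('red',(353,202)),('red',(353,238))]:
    print(k,s,blob('top',im,M[k],s,30))
plan((541.3,-1.3,200,6.7),(541.3,-1.3,31,12.6),(541.3,-1.3,200,12.6),(419.3,359.9,200,6.4))
E
```

```text
ivory (354, 158) ((658.2, -5.1), (78.6, 31.5), 3.3, 292)
red (353, 202) ((541.2, -1.4), (78.6, 32.9), 12.6, 321)
red (353, 238) ((456.1, -0.5), (61.0, 31.0), 4.1, 215)
t 24.9 at [533.2 282.4 225.7] 6.8 F [1.2 0.3 3. ] op 0.503 g 0.0
az total 0.001 | shift total [-1.   11.31  1.03] | n 12 xy/row [-0.083  0.942]
az total -0.066 | shift total [0.   0.   6.76] | n 1 xy/row [0. 0.]
az total -0.0 | shift total [ 0.    0.   -6.76] | n 1 xy/row [0. 0.]
az total 0.069 | shift total [ -3.24 -14.9   -0.  ] | n 16 xy/row [-0.202 -0.931]
```

>>> step_arm(moves=[{"tx": -0.06,"ty": 0.94,"tz": 0,"ax": 0,"ay": 0,"az": 0},{"tx": -0.06,"ty": 0.94,"tz": 0,"ax": 0,"ay": 0,"az": 0},{"tx": -0.06,"ty": 0.94,"tz": 0,"ax": 0,"ay": 0,"az": 0},{"tx": -0.06,"ty": 0.94,"tz": 0,"ax": 0,"ay": 0,"az": 0},{"tx": -0.06,"ty": 0.94,"tz": 0,"ax": 0,"ay": 0,"az": 0}])

```text
clock: 25.52
eef_pos: [537.5, 161.7, 220.3]
tcp_rot: [3.141, 0.002, 0.117]
contact_force: [0.8, 0.2, 0.6]
opening: 0.502
grasp_force: 0.0
```

>>> step_arm(moves=[{"tx": -0.06,"ty": 0.94,"tz": 0,"ax": 0,"ay": 0,"az": 0},{"tx": -0.06,"ty": 0.94,"tz": 0,"ax": 0,"ay": 0,"az": 0},{"tx": -0.06,"ty": 0.94,"tz": 0,"ax": 0,"ay": 0,"az": 0},{"tx": -0.06,"ty": 0.94,"tz": 0,"ax": 0,"ay": 0,"az": 0},{"tx": -0.06,"ty": 0.94,"tz": 0,"ax": 0,"ay": 0,"az": 0}])

```text
clock: 26.15
eef_pos: [543.5, 44.3, 220.3]
tcp_rot: [3.141, 0.002, 0.117]
contact_force: [0.1, 0.4, 0.3]
opening: 0.503
grasp_force: 0.0
```

>>> step_arm(moves=[{"tx": -0.06,"ty": 0.94,"tz": 0,"ax": 0,"ay": 0,"az": 0},{"tx": -0.06,"ty": 0.94,"tz": 0,"ax": 0,"ay": 0,"az": 0},{"tx": 0,"ty": 0,"tz": 1,"ax": 0,"ay": 0,"az": -0.065},{"tx": 0,"ty": 0,"tz": 1,"ax": 0,"ay": 0,"az": 0},{"tx": 0,"ty": 0,"tz": 0.6,"ax": 0,"ay": 0,"az": 0}])

```text
clock: 26.78
eef_pos: [545.5, -1.7, 154.4]
tcp_rot: [-3.141, 0.003, 0.219]
contact_force: [1.0, -0.4, 0.4]
opening: 0.501
grasp_force: 0.0
```

```bash
python3 - <<'E'
from h import *
im,d=grab('top','t4.png'); X=cloud('top',d); np.savez('pics/t4.npz',im=im,d=d)
x,y,zz=X[...,0],X[...,1],X[...,2]
p=(abs(x-420)<35)&(abs(y-320)<60); print('pan floor',np.median(zz[p]))
plan((541.3,-1.3,31,12.6))
E
```

```text
pan floor 101.3992725831456
t 26.82 at [545.   -1.4 153.2] 12.6 F [-1.1 -0.1 -2. ] op 0.501 g 0.0
az total -0.001 | shift total [-0.14 -0.04  4.89] | n 1 xy/row [-0.142 -0.038]
```

View pics/t4.png

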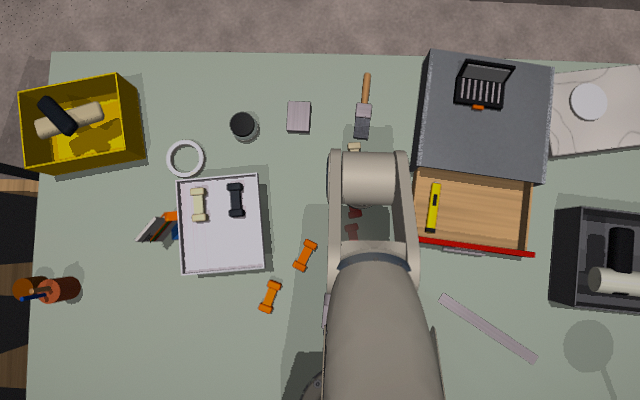

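Both castings lie flat in the pan at (197,204) and (235,199), and the knife is flat in the drawer at (433,207). Next is the red casting.

>>> step_arm(moves=[{"tx": -0.1,"ty": 0,"tz": 1,"ax": 0,"ay": 0,"az": 0},{"tx": -0.04,"ty": 0,"tz": 1,"ax": 0,"ay": 0,"az": 0},{"tx": 0,"ty": 0,"tz": 1,"ax": 0,"ay": 0,"az": 0},{"tx": 0,"ty": 0,"tz": 1,"ax": 0,"ay": 0,"az": 0},{"tx": 0,"ty": 0,"tz": 0.7,"ax": 0,"ay": 0,"az": 0}])

```text
clock: 27.45
eef_pos: [543.4, -1.5, 38.0]
tcp_rot: [-3.141, 0.001, 0.22]
contact_force: [-0.1, 0.5, 0.4]
opening: 0.501
grasp_force: 0.0
```

>>> step_arm(moves=[{"tx": 0,"ty": 0,"tz": 0.15,"ax": 0,"ay": 0,"az": 0},{"tx": 0,"ty": 0,"tz": 0,"ax": 0,"ay": 0,"az": 0}])

```text
clock: 27.7
eef_pos: [543.9, -1.3, 35.3]
tcp_rot: [3.142, -0.0, 0.22]
contact_force: [-0.0, -0.8, 0.5]
opening: 0.497
grasp_force: 0.0
```

>>> step_arm(moves=[{"tx": 0,"ty": 0,"tz": 0,"ax": 0,"ay": 0,"az": 0},{"tx": 0,"ty": 0,"tz": 0,"ax": 0,"ay": 0,"az": 0},{"tx": 0,"ty": 0,"tz": 0,"ax": 0,"ay": 0,"az": 0},{"tx": 0,"ty": 0,"tz": 0,"ax": 0,"ay": 0,"az": 0}], gripper=0)

```text
clock: 28.2
eef_pos: [544.4, -1.3, 36.1]
tcp_rot: [3.141, -0.002, 0.22]
contact_force: [-0.5, -0.3, 6.7]
opening: 0.239
grasp_force: 59.5
```

>>> step_arm(moves=[{"tx": 0,"ty": 0,"tz": -0.5,"ax": 0,"ay": 0,"az": 0},{"tx": 0,"ty": 0,"tz": -1,"ax": 0,"ay": 0,"az": 0},{"tx": 0,"ty": 0,"tz": -1,"ax": 0,"ay": 0,"az": 0},{"tx": 0,"ty": 0,"tz": -1,"ax": 0,"ay": 0,"az": 0},{"tx": 0,"ty": 0,"tz": -1,"ax": 0,"ay": 0,"az": 0}])

```text
clock: 28.82
eef_pos: [543.5, -1.2, 149.2]
tcp_rot: [3.142, -0.0, 0.22]
contact_force: [0.5, 0.7, -1.7]
opening: 0.24
grasp_force: 58.8
```

>>> step_arm(moves=[{"tx": 0,"ty": 0,"tz": -1,"ax": 0,"ay": 0,"az": 0.069},{"tx": 0,"ty": 0,"tz": -1,"ax": 0,"ay": 0,"az": 0},{"tx": 0,"ty": 0,"tz": -0.6,"ax": 0,"ay": 0,"az": 0},{"tx": 0,"ty": 0,"tz": 0,"ax": 0,"ay": 0,"az": 0}])

```text
clock: 29.32
eef_pos: [544.2, -1.2, 213.8]
tcp_rot: [3.141, -0.002, 0.112]
contact_force: [0.4, 0.1, -1.6]
opening: 0.244
grasp_force: 58.8
```

```bash
python3 - <<'E'
from h import *
plan((419.3,359.9,208,6.4),(419.3,359.9,137,6.4))
E
```

```text
t 29.32 at [544.2  -1.2 213.8] 6.4 F [ 0.4  0.1 -1.6] op 0.244 g 58.8
az total 0.0 | shift total [ -3.35 -14.91   0.23] | n 16 xy/row [-0.21  -0.932]
az total -0.0 | shift total [0.   0.   2.84] | n 1 xy/row [0. 0.]
```

>>> step_arm(moves=[{"tx": -0.21,"ty": -0.93,"tz": 0,"ax": 0,"ay": 0,"az": 0},{"tx": -0.21,"ty": -0.93,"tz": 0,"ax": 0,"ay": 0,"az": 0},{"tx": -0.21,"ty": -0.93,"tz": 0,"ax": 0,"ay": 0,"az": 0},{"tx": -0.21,"ty": -0.93,"tz": 0,"ax": 0,"ay": 0,"az": 0},{"tx": -0.21,"ty": -0.93,"tz": 0,"ax": 0,"ay": 0,"az": 0}])

```text
clock: 29.95
eef_pos: [503.6, 111.9, 211.3]
tcp_rot: [3.141, 0.002, 0.112]
contact_force: [0.0, 0.1, -1.8]
opening: 0.237
grasp_force: 58.9
```

>>> step_arm(moves=[{"tx": -0.21,"ty": -0.93,"tz": 0,"ax": 0,"ay": 0,"az": 0},{"tx": -0.21,"ty": -0.93,"tz": 0,"ax": 0,"ay": 0,"az": 0},{"tx": -0.21,"ty": -0.93,"tz": 0,"ax": 0,"ay": 0,"az": 0},{"tx": -0.21,"ty": -0.93,"tz": 0,"ax": 0,"ay": 0,"az": 0},{"tx": -0.21,"ty": -0.93,"tz": 0,"ax": 0,"ay": 0,"az": 0}])

```text
clock: 30.58
eef_pos: [464.6, 224.4, 211.3]
tcp_rot: [3.141, 0.002, 0.112]
contact_force: [-0.4, -0.1, -1.7]
opening: 0.24
grasp_force: 58.9
```

>>> step_arm(moves=[{"tx": -0.21,"ty": -0.93,"tz": 0,"ax": 0,"ay": 0,"az": 0},{"tx": -0.21,"ty": -0.93,"tz": 0,"ax": 0,"ay": 0,"az": 0},{"tx": -0.21,"ty": -0.93,"tz": 0,"ax": 0,"ay": 0,"az": 0},{"tx": -0.21,"ty": -0.93,"tz": 0,"ax": 0,"ay": 0,"az": 0},{"tx": -0.21,"ty": -0.93,"tz": 0,"ax": 0,"ay": 0,"az": 0}])

```text
clock: 31.2
eef_pos: [425.6, 336.8, 211.3]
tcp_rot: [3.141, 0.002, 0.112]
contact_force: [-0.1, -0.4, -1.8]
opening: 0.241
grasp_force: 58.9
```

>>> step_arm(moves=[{"tx": -0.21,"ty": -0.93,"tz": 0,"ax": 0,"ay": 0,"az": 0},{"tx": 0,"ty": 0,"tz": 0.9,"ax": 0,"ay": 0,"az": 0},{"tx": 0,"ty": 0,"tz": 0.9,"ax": 0,"ay": 0,"az": 0},{"tx": 0,"ty": 0,"tz": 0.7,"ax": 0,"ay": 0,"az": 0},{"tx": 0,"ty": 0,"tz": 0.3,"ax": 0,"ay": 0,"az": 0}])

```text
clock: 31.82
eef_pos: [418.0, 358.5, 140.9]
tcp_rot: [3.14, 0.002, 0.112]
contact_force: [0.4, 0.3, -0.9]
opening: 0.241
grasp_force: 59.0
```

```bash
python3 - <<'E'
from h import *
plan((419.3,359.9,140,6.4))
E
```

```text
t 31.82 at [418.  358.5 140.9] 6.4 F [ 0.4  0.3 -0.9] op 0.241 g 59.0
az total -0.0 | shift total [ 0.06 -0.05  0.04] | n 1 xy/row [ 0.056 -0.051]
```

>>> step_arm(moves=[{"tx": 0,"ty": 0,"tz": 0,"ax": 0,"ay": 0,"az": 0},{"tx": 0,"ty": 0,"tz": 0,"ax": 0,"ay": 0,"az": 0},{"tx": 0,"ty": 0,"tz": 0,"ax": 0,"ay": 0,"az": 0}], gripper=0.5)

```text
clock: 32.2
eef_pos: [419.1, 359.4, 143.3]
tcp_rot: [-3.141, -0.001, 0.112]
contact_force: [1.2, -1.0, -0.8]
opening: 0.5
grasp_force: 0.0
```

>>> step_arm(moves=[{"tx": 0,"ty": 0,"tz": -0.8,"ax": 0,"ay": 0,"az": 0},{"tx": 0,"ty": 0,"tz": -1,"ax": 0,"ay": 0,"az": 0},{"tx": 0,"ty": 0,"tz": -1,"ax": 0,"ay": 0,"az": 0},{"tx": 0,"ty": 0.9,"tz": -0.3,"ax": 0,"ay": 0,"az": 0},{"tx": 0,"ty": 0.9,"tz": 0,"ax": 0,"ay": 0,"az": 0}])

```text
clock: 32.83
eef_pos: [423.7, 312.9, 220.3]
tcp_rot: [-3.142, -0.001, 0.112]
contact_force: [0.1, -0.2, -0.5]
opening: 0.501
grasp_force: 0.0
```

>>> step_arm(moves=[{"tx": 0,"ty": 0.9,"tz": 0,"ax": 0,"ay": 0,"az": 0},{"tx": 0,"ty": 0.9,"tz": 0,"ax": 0,"ay": 0,"az": 0},{"tx": 0,"ty": 0.9,"tz": 0,"ax": 0,"ay": 0,"az": 0},{"tx": 0,"ty": 0.9,"tz": 0,"ax": 0,"ay": 0,"az": 0},{"tx": 0,"ty": 0.9,"tz": 0,"ax": 0,"ay": 0,"az": 0}])

```text
clock: 33.45
eef_pos: [435.4, 200.1, 218.9]
tcp_rot: [3.141, 0.002, 0.111]
contact_force: [0.1, -0.3, -0.0]
opening: 0.502
grasp_force: 0.0
```

```bash
python3 - <<'E'
from h import *
im,d=grab('top','t5.png'); X=cloud('top',d); np.savez('pics/t5.npz',im=im,d=d)
x,y,zz=X[...,0],X[...,1],X[...,2]
p=(abs(x-476)<12)&(abs(y-320)<60); print('pan floor',np.median(zz[p]),p.sum(),zz[p].std())
M=masks(im)
for k,s in [('ivory',(354,158)),('red',(353,238))]: print(k,s,blob('top',im,M[k],s,30))
im,d=grab('scene'); X=cloud('scene',d); x,y,zz=X[...,0],X[...,1],X[...,2]
p=(abs(x-476)<12)&(abs(y-320)<60); print('pan floor s',np.median(zz[p]),p.sum())
plan((447,-5,200,6.4))
E
```

```text
pan floor 103.29798908804162 110 15.879358379710501
ivory (354, 158) ((658.3, -5.1), (78.5, 31.4), 3.3, 290)
red (353, 238) ((456.1, -0.5), (61.0, 31.0), 4.1, 214)
pan floor s 87.22250817864926 123
t 33.55 at [435.3 199.5 218.9] 6.3 F [-0.6  0.2  0. ] op 0.5 g 0.0
az total -0.001 | shift total [-0.45  8.18  0.76] | n 9 xy/row [-0.05   0.909]
```

View pics/t5.png

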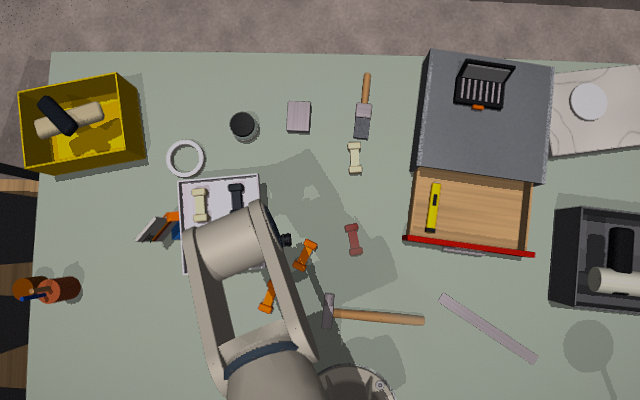

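Pan sink is about 43 mm with three castings, so a fourth should bring it to about 57 mm, mid-band. The red casting is still at (353,239).

>>> step_arm(moves=[{"tx": -0.05,"ty": 0.91,"tz": 0,"ax": 0,"ay": 0,"az": 0},{"tx": -0.05,"ty": 0.91,"tz": 0,"ax": 0,"ay": 0,"az": 0},{"tx": -0.05,"ty": 0.91,"tz": 0,"ax": 0,"ay": 0,"az": 0},{"tx": -0.05,"ty": 0.91,"tz": 0,"ax": 0,"ay": 0,"az": 0},{"tx": -0.05,"ty": 0.91,"tz": 0,"ax": 0,"ay": 0,"az": 0}])

```text
clock: 34.17
eef_pos: [442.1, 87.8, 219.4]
tcp_rot: [-3.142, 0.001, 0.111]
contact_force: [-0.0, -0.3, 1.1]
opening: 0.498
grasp_force: 0.0
```

>>> step_arm(moves=[{"tx": -0.05,"ty": 0.91,"tz": 0,"ax": 0,"ay": 0,"az": 0},{"tx": -0.05,"ty": 0.91,"tz": 0,"ax": 0,"ay": 0,"az": 0},{"tx": -0.05,"ty": 0.91,"tz": 0,"ax": 0,"ay": 0,"az": 0},{"tx": -0.05,"ty": 0.91,"tz": 0,"ax": 0,"ay": 0,"az": -0.05},{"tx": 0,"ty": 0,"tz": 0.4,"ax": 0,"ay": 0,"az": 0}])

```text
clock: 34.8
eef_pos: [447.8, -3.2, 209.7]
tcp_rot: [3.141, -0.001, 0.188]
contact_force: [0.5, 1.4, -0.4]
opening: 0.501
grasp_force: 0.0
```

```bash
python3 - <<'E'
from h import *
im,d=grab('top'); X=cloud('top',d); x,y,zz=X[...,0],X[...,1],X[...,2]
p=(abs(x-476)<12)&(abs(y-320)<60); print('pan floor',np.median(zz[p]),p.sum(),zz[p].std())
im,d=grab('scene'); X=cloud('scene',d); x,y,zz=X[...,0],X[...,1],X[...,2]
p=(abs(x-476)<12)&(abs(y-320)<60); print('pan floor s',np.median(zz[p]),p.sum())
plan((447.4,-4.8,33,10.8))
E
```

```text
pan floor 88.16960590344229 499 10.069025106781854
pan floor s 87.23860149452037 113
t 34.9 at [446.7  -2.1 208.5] 10.8 F [-0.1 -0.9 -0.2] op 0.501 g 0.0
az total -0.0 | shift total [0.01 0.11 7.02] | n 1 xy/row [0.007 0.112]
```

>>> step_arm(moves=[{"tx": 0,"ty": 0.1,"tz": 1,"ax": 0,"ay": 0,"az": 0},{"tx": 0,"ty": 0,"tz": 1,"ax": 0,"ay": 0,"az": 0},{"tx": 0,"ty": 0,"tz": 1,"ax": 0,"ay": 0,"az": 0},{"tx": 0,"ty": 0,"tz": 1,"ax": 0,"ay": 0,"az": 0},{"tx": 0,"ty": 0,"tz": 1,"ax": 0,"ay": 0,"az": 0}])

```text
clock: 35.52
eef_pos: [448.0, -3.8, 84.0]
tcp_rot: [-3.141, 0.0, 0.19]
contact_force: [0.7, -0.2, -0.1]
opening: 0.501
grasp_force: 0.0
```

>>> step_arm(moves=[{"tx": 0,"ty": 0,"tz": 1,"ax": 0,"ay": 0,"az": 0},{"tx": 0,"ty": 0,"tz": 0.8,"ax": 0,"ay": 0,"az": 0},{"tx": 0,"ty": 0,"tz": 0.2,"ax": 0,"ay": 0,"az": 0},{"tx": 0,"ty": 0,"tz": 0,"ax": 0,"ay": 0,"az": 0}])

```text
clock: 36.02
eef_pos: [448.2, -4.2, 35.0]
tcp_rot: [-3.141, 0.001, 0.19]
contact_force: [0.5, 0.8, 1.1]
opening: 0.499
grasp_force: 0.0
```

>>> step_arm(moves=[{"tx": 0,"ty": 0,"tz": 0,"ax": 0,"ay": 0,"az": 0},{"tx": 0,"ty": 0,"tz": 0,"ax": 0,"ay": 0,"az": 0},{"tx": 0,"ty": 0,"tz": 0,"ax": 0,"ay": 0,"az": 0},{"tx": 0,"ty": 0,"tz": 0,"ax": 0,"ay": 0,"az": 0}], gripper=0)

```text
clock: 36.52
eef_pos: [449.0, -4.6, 36.0]
tcp_rot: [3.141, -0.002, 0.19]
contact_force: [-0.8, 1.2, 6.6]
opening: 0.243
grasp_force: 59.6
```

>>> step_arm(moves=[{"tx": 0,"ty": 0,"tz": -0.5,"ax": 0,"ay": 0,"az": 0},{"tx": 0,"ty": 0,"tz": -1,"ax": 0,"ay": 0,"az": 0},{"tx": 0,"ty": 0,"tz": -1,"ax": 0,"ay": 0,"az": 0},{"tx": 0,"ty": 0,"tz": -1,"ax": 0,"ay": 0,"az": 0},{"tx": 0,"ty": 0,"tz": -1,"ax": 0,"ay": 0,"az": 0}])

```text
clock: 37.15
eef_pos: [448.2, -4.7, 149.3]
tcp_rot: [3.141, -0.001, 0.19]
contact_force: [0.1, 0.3, -1.8]
opening: 0.237
grasp_force: 58.8
```

>>> step_arm(moves=[{"tx": 0,"ty": 0,"tz": -1,"ax": 0,"ay": 0,"az": 0.05},{"tx": 0,"ty": 0,"tz": -1,"ax": 0,"ay": 0,"az": 0},{"tx": 0,"ty": 0,"tz": -0.5,"ax": 0,"ay": 0,"az": 0},{"tx": 0,"ty": 0,"tz": 0,"ax": 0,"ay": 0,"az": 0}])

```text
clock: 37.65
eef_pos: [448.7, -4.7, 210.9]
tcp_rot: [3.141, -0.002, 0.112]
contact_force: [0.6, -0.5, -0.4]
opening: 0.238
grasp_force: 58.9
```

```bash
python3 - <<'E'
from h import *
plan((429.3,270.5,205,6.4),(429.3,270.5,124,6.4))
E
```

```text
t 37.65 at [448.7  -4.7 210.9] 6.4 F [ 0.6 -0.5 -0.4] op 0.238 g 58.9
az total 0.0 | shift total [  0.46 -11.02   0.24] | n 12 xy/row [ 0.038 -0.919]
az total -0.0 | shift total [0.   0.   3.24] | n 1 xy/row [0. 0.]
```

>>> step_arm(moves=[{"tx": 0.04,"ty": -0.92,"tz": 0,"ax": 0,"ay": 0,"az": 0},{"tx": 0.04,"ty": -0.92,"tz": 0,"ax": 0,"ay": 0,"az": 0},{"tx": 0.04,"ty": -0.92,"tz": 0,"ax": 0,"ay": 0,"az": 0},{"tx": 0.04,"ty": -0.92,"tz": 0,"ax": 0,"ay": 0,"az": 0},{"tx": 0.04,"ty": -0.92,"tz": 0,"ax": 0,"ay": 0,"az": 0}])

```text
clock: 38.28
eef_pos: [439.7, 110.8, 208.9]
tcp_rot: [3.141, 0.002, 0.112]
contact_force: [-0.5, -0.1, -1.6]
opening: 0.242
grasp_force: 58.9
```

>>> step_arm(moves=[{"tx": 0.04,"ty": -0.92,"tz": 0,"ax": 0,"ay": 0,"az": 0},{"tx": 0.04,"ty": -0.92,"tz": 0,"ax": 0,"ay": 0,"az": 0},{"tx": 0.04,"ty": -0.92,"tz": 0,"ax": 0,"ay": 0,"az": 0},{"tx": 0.04,"ty": -0.92,"tz": 0,"ax": 0,"ay": 0,"az": 0},{"tx": 0.04,"ty": -0.92,"tz": 0,"ax": 0,"ay": 0,"az": 0}])

```text
clock: 38.9
eef_pos: [431.9, 225.5, 208.8]
tcp_rot: [3.141, 0.002, 0.112]
contact_force: [-0.4, 0.6, -1.1]
opening: 0.241
grasp_force: 58.9
```

>>> step_arm(moves=[{"tx": 0.04,"ty": -0.92,"tz": 0,"ax": 0,"ay": 0,"az": 0},{"tx": 0.04,"ty": -0.92,"tz": 0,"ax": 0,"ay": 0,"az": 0},{"tx": 0,"ty": 0,"tz": 0.9,"ax": 0,"ay": 0,"az": 0},{"tx": 0,"ty": 0,"tz": 0.9,"ax": 0,"ay": 0,"az": 0},{"tx": 0,"ty": 0,"tz": 0.8,"ax": 0,"ay": 0,"az": 0}])

```text
clock: 39.52
eef_pos: [428.6, 270.6, 143.1]
tcp_rot: [3.141, 0.002, 0.112]
contact_force: [0.1, 0.8, -1.3]
opening: 0.241
grasp_force: 59.1
```

>>> step_arm(moves=[{"tx": 0,"ty": 0,"tz": 0.5,"ax": 0,"ay": 0,"az": 0},{"tx": 0,"ty": 0,"tz": 0.2,"ax": 0,"ay": 0,"az": 0},{"tx": 0,"ty": 0,"tz": 0,"ax": 0,"ay": 0,"az": 0}])

```text
clock: 39.9
eef_pos: [429.5, 270.9, 127.4]
tcp_rot: [3.141, 0.0, 0.112]
contact_force: [0.0, -0.2, -1.9]
opening: 0.24
grasp_force: 59.0
```

```bash
python3 - <<'E'
from h import *
plan((429.3,270.5,126,6.4))
im,d=grab('scene'); cv2.imwrite('pics/s6.png',cv2.resize(im[60:240,300:520,::-1],None,fx=3,fy=3))
E
```

```text
t 39.9 at [429.5 270.9 127.4] 6.4 F [ 0.  -0.2 -1.9] op 0.24 g 59.0
az total -0.0 | shift total [-0.01  0.02  0.06] | n 1 xy/row [-0.01   0.016]
```

View pics/s6.png

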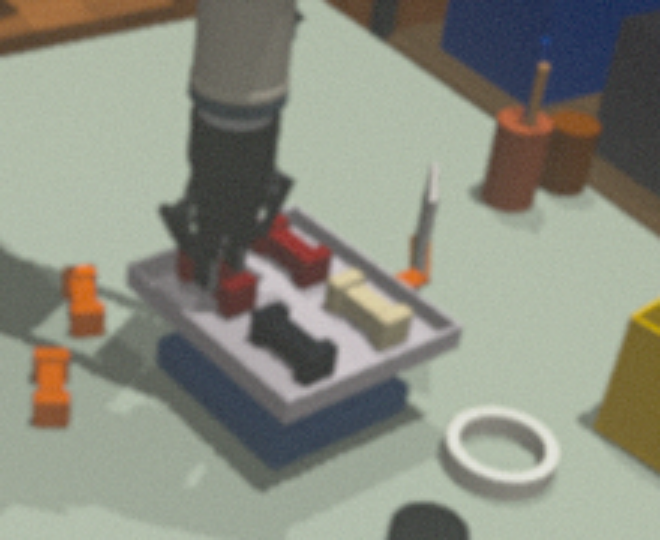

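The three castings lie flat in the pan and the fourth (red) is in place just above its floor. I'll release it, then head for the last ivory casting at (658,-5).

>>> step_arm(moves=[{"tx": 0,"ty": 0,"tz": 0,"ax": 0,"ay": 0,"az": 0},{"tx": 0,"ty": 0,"tz": 0,"ax": 0,"ay": 0,"az": 0},{"tx": 0,"ty": 0,"tz": 0,"ax": 0,"ay": 0,"az": 0}], gripper=0.5)

```text
clock: 40.33
eef_pos: [429.7, 271.1, 127.9]
tcp_rot: [-3.141, -0.001, 0.112]
contact_force: [-0.5, 0.7, -0.2]
opening: 0.499
grasp_force: 0.0
```

>>> step_arm(moves=[{"tx": 0,"ty": 0,"tz": -0.8,"ax": 0,"ay": 0,"az": 0},{"tx": 0,"ty": 0,"tz": -1,"ax": 0,"ay": 0,"az": 0},{"tx": 0,"ty": 0,"tz": -1,"ax": 0,"ay": 0,"az": 0},{"tx": 0,"ty": 0,"tz": 0,"ax": 0,"ay": 0,"az": 0}])

```text
clock: 40.83
eef_pos: [430.5, 271.7, 199.4]
tcp_rot: [-3.14, -0.003, 0.112]
contact_force: [0.4, 0.6, -0.5]
opening: 0.5
grasp_force: 0.0
```

```bash
python3 - <<'E'
from h import *
plan((658.2,-5.1,200,6.4),(658.2,-5.1,33,3.3))
E
```

```text
t 40.83 at [430.5 271.7 199.4] 6.4 F [ 0.4  0.6 -0.5] op 0.5 g 0.0
az total 0.0 | shift total [ 7.82 12.02 -0.03] | n 13 xy/row [0.601 0.924]
az total 0.034 | shift total [0.   0.   6.68] | n 1 xy/row [0. 0.]
```

>>> step_arm(moves=[{"tx": 0.6,"ty": 0.92,"tz": 0,"ax": 0,"ay": 0,"az": 0},{"tx": 0.6,"ty": 0.92,"tz": 0,"ax": 0,"ay": 0,"az": 0},{"tx": 0.6,"ty": 0.92,"tz": 0,"ax": 0,"ay": 0,"az": 0},{"tx": 0.6,"ty": 0.92,"tz": 0,"ax": 0,"ay": 0,"az": 0},{"tx": 0.6,"ty": 0.92,"tz": 0,"ax": 0,"ay": 0,"az": 0}])

```text
clock: 41.45
eef_pos: [516.9, 164.2, 196.5]
tcp_rot: [3.141, 0.001, 0.112]
contact_force: [-0.3, -0.1, 0.4]
opening: 0.5
grasp_force: 0.0
```

>>> step_arm(moves=[{"tx": 0.6,"ty": 0.92,"tz": 0,"ax": 0,"ay": 0,"az": 0},{"tx": 0.6,"ty": 0.92,"tz": 0,"ax": 0,"ay": 0,"az": 0},{"tx": 0.6,"ty": 0.92,"tz": 0,"ax": 0,"ay": 0,"az": 0},{"tx": 0.6,"ty": 0.92,"tz": 0,"ax": 0,"ay": 0,"az": 0},{"tx": 0.6,"ty": 0.92,"tz": 0,"ax": 0,"ay": 0,"az": 0}])

```text
clock: 42.08
eef_pos: [604.2, 58.4, 196.3]
tcp_rot: [-3.142, 0.001, 0.112]
contact_force: [0.5, 0.7, -0.2]
opening: 0.5
grasp_force: 0.0
```

```bash
python3 - <<'E'
from h import *
im,d=grab('top'); X=cloud('top',d); x,y,zz=X[...,0],X[...,1],X[...,2]; np.savez('pics/t7.npz',im=im,d=d)
p=(abs(x-476)<12)&(abs(y-320)<60); print('pan floor',np.median(zz[p]),p.sum(),zz[p].std())
print(blob('top',im,masks(im)['ivory'],(354,158),30))
im,d=grab('scene','s7.png'); X=cloud('scene',d); x,y,zz=X[...,0],X[...,1],X[...,2]
p=(abs(x-476)<12)&(abs(y-320)<60); print('pan floor s',np.median(zz[p]),p.sum())
print(blob('scene',im,masks(im)['ivory'],(316,267),30))
plan((658.2,-5.1,200,6.4),(658.2,-5.1,33,3.3))
E
```

```text
pan floor 73.72061948986959 480 11.567831375347952
((720.0, 56.9), (144.1, 111.4), -85.0, 2266)
pan floor s 75.37251588258988 190
((659.1, -7.6), (82.7, 34.8), 3.2, 345)
t 42.17 at [605.2  57.4 196.4] 6.3 F [-0.4 -0.2 -0.3] op 0.496 g 0.0
az total -0.001 | shift total [ 1.83  2.72 -0.14] | n 3 xy/row [0.609 0.907]
az total 0.034 | shift total [0.   0.   6.68] | n 1 xy/row [0. 0.]
```

View pics/s7.png

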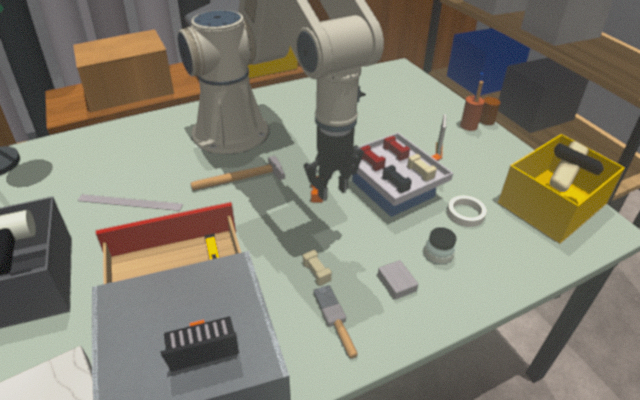

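Four castings lie in the pan, now sunk about 56 mm (in the band). The last ivory casting is at scene (316,267), unmoved.

>>> step_arm(moves=[{"tx": 0.6,"ty": 0.92,"tz": 0,"ax": 0,"ay": 0,"az": 0},{"tx": 0.6,"ty": 0.92,"tz": 0,"ax": 0,"ay": 0,"az": 0},{"tx": 0.6,"ty": 0.84,"tz": 0,"ax": 0,"ay": 0,"az": 0},{"tx": 0,"ty": 0,"tz": 1,"ax": 0,"ay": 0,"az": 0.034},{"tx": 0,"ty": 0,"tz": 1,"ax": 0,"ay": 0,"az": 0}])

```text
clock: 42.8
eef_pos: [656.9, -3.0, 146.6]
tcp_rot: [3.142, -0.0, 0.057]
contact_force: [0.2, -0.7, -0.8]
opening: 0.503
grasp_force: 0.0
```

>>> step_arm(moves=[{"tx": 0,"ty": 0,"tz": 1,"ax": 0,"ay": 0,"az": 0},{"tx": 0,"ty": 0,"tz": 1,"ax": 0,"ay": 0,"az": 0},{"tx": 0,"ty": 0,"tz": 1,"ax": 0,"ay": 0,"az": 0},{"tx": 0,"ty": 0,"tz": 0.3,"ax": 0,"ay": 0,"az": 0},{"tx": 0,"ty": 0,"tz": 0,"ax": 0,"ay": 0,"az": 0}])

```text
clock: 43.42
eef_pos: [656.3, -2.4, 64.7]
tcp_rot: [-3.142, 0.001, 0.059]
contact_force: [0.5, 0.5, -0.1]
opening: 0.499
grasp_force: 0.0
```

```bash
python3 - <<'E'
from h import *
plan((658.2,-5.1,33,3.3))
E
```

```text
t 43.42 at [656.3  -2.4  64.7] 3.4 F [ 0.5  0.5 -0.1] op 0.499 g 0.0
az total 0.001 | shift total [0.07 0.11 1.27] | n 1 xy/row [0.068 0.11 ]
```

>>> step_arm(moves=[{"tx": 0.07,"ty": 0.11,"tz": 0.7,"ax": 0,"ay": 0,"az": 0},{"tx": 0,"ty": 0,"tz": 0.5,"ax": 0,"ay": 0,"az": 0},{"tx": 0,"ty": 0,"tz": 0.05,"ax": 0,"ay": 0,"az": 0}])

```text
clock: 43.8
eef_pos: [657.4, -5.1, 32.4]
tcp_rot: [-3.141, 0.002, 0.058]
contact_force: [0.3, 0.4, 0.0]
opening: 0.499
grasp_force: 0.0
```

>>> step_arm(moves=[{"tx": 0,"ty": 0,"tz": 0,"ax": 0,"ay": 0,"az": 0},{"tx": 0,"ty": 0,"tz": 0,"ax": 0,"ay": 0,"az": 0},{"tx": 0,"ty": 0,"tz": 0,"ax": 0,"ay": 0,"az": 0},{"tx": 0,"ty": 0,"tz": 0,"ax": 0,"ay": 0,"az": 0}], gripper=0)

```text
clock: 44.3
eef_pos: [658.5, -5.0, 34.1]
tcp_rot: [3.142, -0.0, 0.058]
contact_force: [-1.0, -0.1, 1.7]
opening: 0.238
grasp_force: 59.6
```

>>> step_arm(moves=[{"tx": 0,"ty": 0,"tz": -0.5,"ax": 0,"ay": 0,"az": 0},{"tx": 0,"ty": 0,"tz": -1,"ax": 0,"ay": 0,"az": 0},{"tx": 0,"ty": 0,"tz": -1,"ax": 0,"ay": 0,"az": 0},{"tx": 0,"ty": 0,"tz": -1,"ax": 0,"ay": 0,"az": 0},{"tx": 0,"ty": 0,"tz": -1,"ax": 0,"ay": 0,"az": 0}])

```text
clock: 44.92
eef_pos: [658.3, -5.0, 147.9]
tcp_rot: [-3.142, -0.0, 0.058]
contact_force: [0.2, -0.9, -1.2]
opening: 0.241
grasp_force: 59.5
```

>>> step_arm(moves=[{"tx": 0,"ty": 0,"tz": -1,"ax": 0,"ay": 0,"az": 0.057},{"tx": 0,"ty": 0,"tz": -1,"ax": 0,"ay": 0,"az": 0.057},{"tx": 0,"ty": 0,"tz": -0.5,"ax": 0,"ay": 0,"az": 0},{"tx": 0,"ty": 0,"tz": 0,"ax": 0,"ay": 0,"az": 0}])

```text
clock: 45.42
eef_pos: [658.7, -5.0, 209.8]
tcp_rot: [-3.141, -0.002, -0.119]
contact_force: [-0.0, 0.7, -1.6]
opening: 0.244
grasp_force: 59.5
```

```bash
python3 - <<'E'
from h import *
plan((518.5,-318.7,205,-7),(518.5,-318.7,56,-7))
E
```

```text
t 45.42 at [658.7  -5.  209.8] -6.8 F [-0.   0.7 -1.6] op 0.244 g 59.5
az total 0.002 | shift total [-4.04 13.14  0.19] | n 14 xy/row [-0.288  0.938]
az total -0.0 | shift total [ 0.   -0.    5.96] | n 1 xy/row [ 0. -0.]
```

>>> step_arm(moves=[{"tx": -0.29,"ty": 0.94,"tz": 0,"ax": 0,"ay": 0,"az": 0},{"tx": -0.29,"ty": 0.94,"tz": 0,"ax": 0,"ay": 0,"az": 0},{"tx": -0.29,"ty": 0.94,"tz": 0,"ax": 0,"ay": 0,"az": 0},{"tx": -0.29,"ty": 0.94,"tz": 0,"ax": 0,"ay": 0,"az": 0},{"tx": -0.29,"ty": 0.94,"tz": 0,"ax": 0,"ay": 0,"az": 0}])

```text
clock: 46.05
eef_pos: [607.0, -119.4, 208.5]
tcp_rot: [3.141, 0.001, -0.121]
contact_force: [0.1, -0.6, -2.0]
opening: 0.245
grasp_force: 59.5
```

>>> step_arm(moves=[{"tx": -0.29,"ty": 0.94,"tz": 0,"ax": 0,"ay": 0,"az": 0},{"tx": -0.29,"ty": 0.94,"tz": 0,"ax": 0,"ay": 0,"az": 0},{"tx": -0.29,"ty": 0.94,"tz": 0,"ax": 0,"ay": 0,"az": 0},{"tx": -0.29,"ty": 0.94,"tz": 0,"ax": 0,"ay": 0,"az": 0},{"tx": -0.29,"ty": 0.94,"tz": 0,"ax": 0,"ay": 0,"az": 0}])

```text
clock: 46.68
eef_pos: [556.6, -231.5, 208.6]
tcp_rot: [-3.142, 0.0, -0.121]
contact_force: [0.1, 0.3, -1.2]
opening: 0.245
grasp_force: 59.5
```

>>> step_arm(moves=[{"tx": -0.29,"ty": 0.94,"tz": 0,"ax": 0,"ay": 0,"az": 0},{"tx": -0.29,"ty": 0.94,"tz": 0,"ax": 0,"ay": 0,"az": 0},{"tx": -0.29,"ty": 0.94,"tz": 0,"ax": 0,"ay": 0,"az": 0},{"tx": -0.29,"ty": 0.94,"tz": 0,"ax": 0,"ay": 0,"az": 0},{"tx": 0,"ty": 0,"tz": 1,"ax": 0,"ay": 0,"az": 0}])

```text
clock: 47.3
eef_pos: [517.3, -322.7, 185.1]
tcp_rot: [3.14, -0.003, -0.123]
contact_force: [-0.4, 0.5, -0.6]
opening: 0.241
grasp_force: 59.5
```

>>> step_arm(moves=[{"tx": 0,"ty": 0,"tz": 1,"ax": 0,"ay": 0,"az": 0},{"tx": 0,"ty": 0,"tz": 1,"ax": 0,"ay": 0,"az": 0},{"tx": 0,"ty": 0,"tz": 0.5,"ax": 0,"ay": 0,"az": 0},{"tx": 0,"ty": 0,"tz": 0,"ax": 0,"ay": 0,"az": 0}])

```text
clock: 47.8
eef_pos: [517.0, -319.7, 120.6]
tcp_rot: [-3.141, 0.002, -0.121]
contact_force: [-0.3, -0.1, -0.5]
opening: 0.243
grasp_force: 59.5
```

```bash
python3 - <<'E'
from h import *
plan((518.5,-318.7,54,-7))
im,d=grab('scene'); cv2.imwrite('pics/s8.png',cv2.resize(im[150:350,60:320,::-1],None,fx=2.5,fy=2.5))
E
```

```text
t 47.8 at [ 517.  -319.7  120.6] -6.9 F [-0.3 -0.1 -0.5] op 0.243 g 59.5
az total 0.001 | shift total [ 0.05 -0.05  2.66] | n 1 xy/row [ 0.055 -0.046]
```

View pics/s8.png

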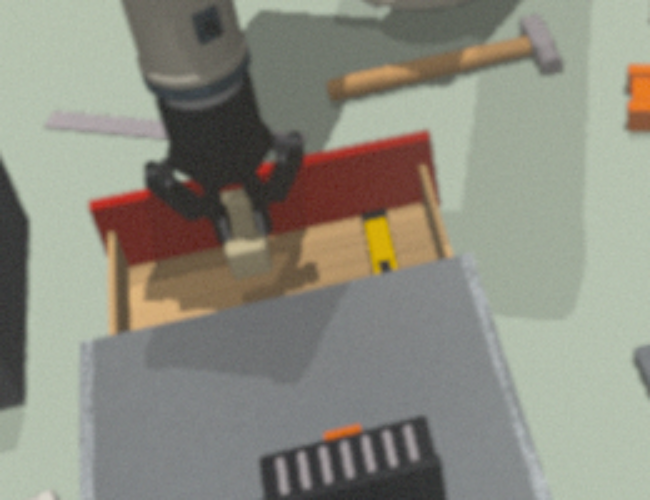

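>>> step_arm(moves=[{"tx": 0.05,"ty": 0,"tz": 1,"ax": 0,"ay": 0,"az": 0},{"tx": 0,"ty": 0,"tz": 0.8,"ax": 0,"ay": 0,"az": 0},{"tx": 0,"ty": 0,"tz": 0.6,"ax": 0,"ay": 0,"az": 0},{"tx": 0,"ty": 0,"tz": 0.2,"ax": 0,"ay": 0,"az": 0},{"tx": 0,"ty": 0,"tz": 0,"ax": 0,"ay": 0,"az": 0}])

```text
clock: 48.48
eef_pos: [519.2, -319.6, 56.2]
tcp_rot: [-3.141, 0.0, -0.121]
contact_force: [-0.0, 0.8, -1.2]
opening: 0.242
grasp_force: 59.5
```

>>> step_arm(moves=[{"tx": 0,"ty": 0,"tz": 0,"ax": 0,"ay": 0,"az": 0},{"tx": 0,"ty": 0,"tz": 0,"ax": 0,"ay": 0,"az": 0},{"tx": 0,"ty": 0,"tz": 0,"ax": 0,"ay": 0,"az": 0}], gripper=0.5)

```text
clock: 48.85
eef_pos: [519.5, -319.7, 56.8]
tcp_rot: [3.141, -0.001, -0.121]
contact_force: [0.6, 1.0, 0.2]
opening: 0.502
grasp_force: 0.0
```

>>> step_arm(moves=[{"tx": 0,"ty": 0,"tz": -1,"ax": 0,"ay": 0,"az": 0},{"tx": 0,"ty": 0,"tz": -1,"ax": 0,"ay": 0,"az": 0},{"tx": 0,"ty": 0,"tz": -1,"ax": 0,"ay": 0,"az": 0},{"tx": 0,"ty": 0,"tz": -1,"ax": 0,"ay": 0,"az": 0},{"tx": 0,"ty": 0,"tz": -1,"ax": 0,"ay": 0,"az": 0}])

```text
clock: 49.48
eef_pos: [519.2, -319.6, 182.3]
tcp_rot: [3.141, -0.0, -0.121]
contact_force: [0.2, 0.1, -0.6]
opening: 0.499
grasp_force: 0.0
```

```bash
python3 - <<'E'
from h import *
plan((383,-281.6,178,-7),(383,-281.6,85,-7))
E
```

```text
t 49.48 at [ 519.2 -319.6  182.3] -6.9 F [ 0.2  0.1 -0.6] op 0.499 g 0.0
az total 0.001 | shift total [-5.59 -0.84  0.17] | n 6 xy/row [-0.932 -0.141]
az total -0.0 | shift total [ 0.   -0.    3.72] | n 1 xy/row [ 0. -0.]
```

>>> step_arm(moves=[{"tx": -0.93,"ty": -0.14,"tz": 0,"ax": 0,"ay": 0,"az": 0},{"tx": -0.93,"ty": -0.14,"tz": 0,"ax": 0,"ay": 0,"az": 0},{"tx": -0.93,"ty": -0.14,"tz": 0,"ax": 0,"ay": 0,"az": 0},{"tx": -0.93,"ty": -0.14,"tz": 0,"ax": 0,"ay": 0,"az": 0},{"tx": -0.93,"ty": -0.14,"tz": 0,"ax": 0,"ay": 0,"az": 0}], gripper=0, newtons=20)

```text
clock: 50.1
eef_pos: [405.2, -288.0, 181.5]
tcp_rot: [3.141, -0.0, -0.121]
contact_force: [0.2, -0.3, 0.4]
opening: 0.002
grasp_force: 0.0
```

>>> step_arm(moves=[{"tx": -0.93,"ty": -0.14,"tz": 0,"ax": 0,"ay": 0,"az": 0},{"tx": 0,"ty": 0,"tz": 0,"ax": 0,"ay": 0,"az": 0},{"tx": 0,"ty": 0,"tz": 0,"ax": 0,"ay": 0,"az": 0}])

```text
clock: 50.48
eef_pos: [384.1, -282.4, 181.7]
tcp_rot: [3.141, -0.001, -0.121]
contact_force: [0.3, -0.8, 1.0]
opening: -0.003
grasp_force: 0.0
```

```bash
python3 - <<'E'
from h import *
plan((383,-281.6,85,-7))
im,d=grab('top','t9.png'); X=cloud('top',d); x,y,zz=X[...,0],X[...,1],X[...,2]
p=(abs(x-476)<12)&(abs(y-320)<60); print('pan floor',np.median(zz[p]),p.sum())
E
```

```text
t 50.48 at [ 384.1 -282.4  181.7] -6.9 F [ 0.3 -0.8  1. ] op -0.003 g 0.0
az total 0.001 | shift total [-0.05 -0.03  3.87] | n 1 xy/row [-0.048 -0.027]
pan floor 73.37094889269929 481
```

View pics/t9.png

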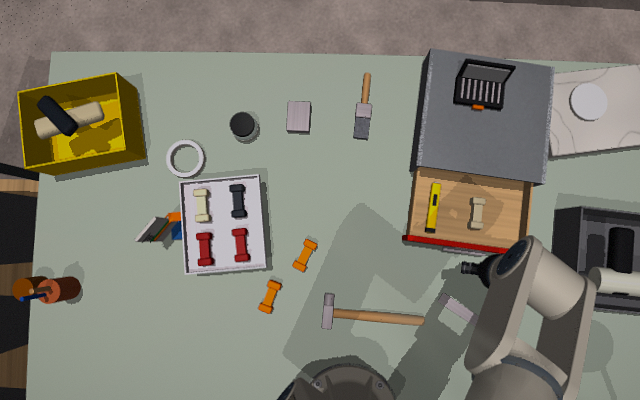

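The knife (433,207) and ivory casting (478,212) are in the drawer, the four castings are in the pan, and the pan is sunk about 56 mm. Now the drawer push.

>>> step_arm(moves=[{"tx": 0,"ty": 0,"tz": 1,"ax": 0,"ay": 0,"az": 0},{"tx": 0,"ty": 0,"tz": 1,"ax": 0,"ay": 0,"az": 0},{"tx": 0,"ty": 0,"tz": 1,"ax": 0,"ay": 0,"az": 0},{"tx": 0,"ty": 0,"tz": 0.8,"ax": 0,"ay": 0,"az": 0},{"tx": 0,"ty": 0,"tz": 0,"ax": 0,"ay": 0,"az": 0}])

```text
clock: 51.15
eef_pos: [383.2, -281.5, 85.1]
tcp_rot: [-3.14, 0.002, -0.12]
contact_force: [-0.1, 0.4, -0.4]
opening: 0.002
grasp_force: 0.0
```

>>> step_arm(moves=[{"tx": 0.4,"ty": 0,"tz": 0,"ax": 0,"ay": 0,"az": 0},{"tx": 0.4,"ty": 0,"tz": 0,"ax": 0,"ay": 0,"az": 0},{"tx": 0.2,"ty": 0,"tz": 0,"ax": 0,"ay": 0,"az": 0},{"tx": 0.1,"ty": 0,"tz": 0,"ax": 0,"ay": 0,"az": 0},{"tx": 0.1,"ty": 0,"tz": 0,"ax": 0,"ay": 0,"az": 0}])

```text
clock: 51.78
eef_pos: [413.1, -285.4, 86.3]
tcp_rot: [-3.142, 0.0, -0.121]
contact_force: [0.0, -0.8, -0.1]
opening: -0.001
grasp_force: 0.0
```

>>> step_arm(moves=[{"tx": 0.1,"ty": 0,"tz": 0,"ax": 0,"ay": 0,"az": 0},{"tx": 0.1,"ty": 0,"tz": 0,"ax": 0,"ay": 0,"az": 0},{"tx": 0.15,"ty": 0,"tz": 0,"ax": 0,"ay": 0,"az": 0},{"tx": 0.2,"ty": 0,"tz": 0,"ax": 0,"ay": 0,"az": 0},{"tx": 0.2,"ty": 0,"tz": 0,"ax": 0,"ay": 0,"az": 0}])

```text
clock: 52.4
eef_pos: [431.9, -287.8, 86.2]
tcp_rot: [-3.141, 0.0, -0.121]
contact_force: [-1.0, 0.6, -1.0]
opening: -0.005
grasp_force: 0.7
```

>>> step_arm(moves=[{"tx": 0.25,"ty": 0,"tz": 0,"ax": 0,"ay": 0,"az": 0},{"tx": 0.25,"ty": 0,"tz": 0,"ax": 0,"ay": 0,"az": 0},{"tx": 0.25,"ty": 0,"tz": 0,"ax": 0,"ay": 0,"az": 0},{"tx": 0.25,"ty": 0,"tz": 0,"ax": 0,"ay": 0,"az": 0},{"tx": 0.25,"ty": 0,"tz": 0,"ax": 0,"ay": 0,"az": 0}])

```text
clock: 53.02
eef_pos: [463.0, -291.5, 86.2]
tcp_rot: [-3.141, 0.0, -0.121]
contact_force: [-0.8, 1.9, -1.0]
opening: -0.002
grasp_force: 0.8
```

>>> step_arm(moves=[{"tx": 0.25,"ty": 0,"tz": 0,"ax": 0,"ay": 0,"az": 0},{"tx": 0.25,"ty": 0,"tz": 0,"ax": 0,"ay": 0,"az": 0},{"tx": 0.25,"ty": 0,"tz": 0,"ax": 0,"ay": 0,"az": 0},{"tx": 0.25,"ty": 0,"tz": 0,"ax": 0,"ay": 0,"az": 0},{"tx": 0.25,"ty": 0,"tz": 0,"ax": 0,"ay": 0,"az": 0}])

```text
clock: 53.65
eef_pos: [494.1, -295.3, 86.3]
tcp_rot: [-3.142, 0.0, -0.121]
contact_force: [-1.5, 0.8, -0.6]
opening: 0.0
grasp_force: 0.8
```

```bash
python3 - <<'E'
from h import *
plan()
im,d=grab('top'); X=cloud('top',d); x,y,zz=X[...,0],X[...,1],X[...,2]
rm=masks(im)['red']&(x>380)&(y<-120)&(y>-480)&(x<640)&(zz>85)&(zz<110); print('panel',rect(X[rm][:,:2]))
E
```

```text
t 53.65 at [ 494.1 -295.3   86.3] -6.9 F [-1.5  0.8 -0.6] op 0.0 g 0.8
panel [ 522.2 -215.8  149.9   14.9   82.7]
```

>>> step_arm(moves=[{"tx": 0.25,"ty": 0,"tz": 0,"ax": 0,"ay": 0,"az": 0},{"tx": 0.25,"ty": 0,"tz": 0,"ax": 0,"ay": 0,"az": 0},{"tx": 0.25,"ty": 0,"tz": 0,"ax": 0,"ay": 0,"az": 0},{"tx": 0.25,"ty": 0,"tz": 0,"ax": 0,"ay": 0,"az": 0},{"tx": 0.25,"ty": 0,"tz": 0,"ax": 0,"ay": 0,"az": 0}])

```text
clock: 54.32
eef_pos: [525.2, -299.3, 86.4]
tcp_rot: [3.141, -0.0, -0.121]
contact_force: [-1.2, -0.7, 0.2]
opening: -0.002
grasp_force: 0.8
```

>>> step_arm(moves=[{"tx": 0.2,"ty": 0,"tz": 0,"ax": 0,"ay": 0,"az": 0},{"tx": 0.2,"ty": 0,"tz": 0,"ax": 0,"ay": 0,"az": 0},{"tx": 0.2,"ty": 0,"tz": 0,"ax": 0,"ay": 0,"az": 0},{"tx": 0.15,"ty": 0,"tz": 0,"ax": 0,"ay": 0,"az": 0},{"tx": 0.1,"ty": 0,"tz": 0,"ax": 0,"ay": 0,"az": 0}])

```text
clock: 54.95
eef_pos: [546.1, -301.7, 86.3]
tcp_rot: [-3.142, -0.0, -0.121]
contact_force: [-1.1, 0.6, 1.3]
opening: 0.003
grasp_force: 0.7
```

>>> step_arm(moves=[{"tx": 0.1,"ty": 0,"tz": 0,"ax": 0,"ay": 0,"az": 0},{"tx": 0.1,"ty": 0,"tz": 0,"ax": 0,"ay": 0,"az": 0},{"tx": 0.1,"ty": 0,"tz": 0,"ax": 0,"ay": 0,"az": 0},{"tx": 0.1,"ty": 0,"tz": 0,"ax": 0,"ay": 0,"az": 0}])

```text
clock: 55.45
eef_pos: [555.9, -302.8, 86.3]
tcp_rot: [-3.142, 0.0, -0.121]
contact_force: [-1.6, 0.6, 0.8]
opening: 0.0
grasp_force: 0.7
```

```bash
python3 - <<'E'
from h import *
plan()
im,d=grab('top'); X=cloud('top',d); x,y,zz=X[...,0],X[...,1],X[...,2]
rm=masks(im)['red']&(x>380)&(y<-120)&(y>-480)&(x<640)&(zz>85)&(zz<110); print('panel',rect(X[rm][:,:2]))
E
```

```text
t 55.45 at [ 555.9 -302.8   86.3] -6.9 F [-1.6  0.6  0.8] op 0.0 g 0.7
panel [ 584.1 -221.6  146.5   14.5   83. ]
```

>>> step_arm(moves=[{"tx": 0.1,"ty": 0,"tz": 0,"ax": 0,"ay": 0,"az": 0},{"tx": 0.1,"ty": 0,"tz": 0,"ax": 0,"ay": 0,"az": 0},{"tx": 0.1,"ty": 0,"tz": 0,"ax": 0,"ay": 0,"az": 0},{"tx": 0.1,"ty": 0,"tz": 0,"ax": 0,"ay": 0,"az": 0}])

```text
clock: 56.0
eef_pos: [565.5, -304.0, 86.2]
tcp_rot: [-3.141, 0.001, -0.121]
contact_force: [-7.0, -0.1, 5.5]
opening: -0.005
grasp_force: 3.8
```

>>> step_arm(moves=[{"tx": 0.1,"ty": 0,"tz": 0,"ax": 0,"ay": 0,"az": 0},{"tx": 0.1,"ty": 0,"tz": 0,"ax": 0,"ay": 0,"az": 0}])

```text
clock: 56.25
eef_pos: [567.6, -304.2, 86.2]
tcp_rot: [-3.141, 0.007, -0.12]
contact_force: [-11.6, 0.7, 7.8]
opening: -0.001
grasp_force: 5.2
```

>>> step_arm(moves=[{"tx": 0.1,"ty": 0,"tz": 0,"ax": 0,"ay": 0,"az": 0},{"tx": 0.1,"ty": 0,"tz": 0,"ax": 0,"ay": 0,"az": 0}])

```text
clock: 56.5
eef_pos: [574.1, -305.0, 86.1]
tcp_rot: [-3.141, 0.003, -0.121]
contact_force: [-4.1, 1.3, 3.2]
opening: -0.001
grasp_force: 1.7
```

>>> step_arm(moves=[{"tx": 0.08,"ty": 0,"tz": 0,"ax": 0,"ay": 0,"az": 0},{"tx": 0.08,"ty": 0,"tz": 0,"ax": 0,"ay": 0,"az": 0}])

```text
clock: 56.75
eef_pos: [579.9, -305.7, 86.2]
tcp_rot: [3.142, -0.0, -0.121]
contact_force: [-1.0, 0.5, 0.4]
opening: 0.002
grasp_force: 0.3
```

>>> step_arm(moves=[{"tx": 0.08,"ty": 0,"tz": 0,"ax": 0,"ay": 0,"az": 0},{"tx": 0.08,"ty": 0,"tz": 0,"ax": 0,"ay": 0,"az": 0}])

```text
clock: 57.0
eef_pos: [583.3, -306.3, 86.4]
tcp_rot: [3.142, 0.001, -0.12]
contact_force: [-8.3, 0.1, 5.0]
opening: -0.003
grasp_force: 4.3
```

```bash
python3 - <<'E'
from h import *
plan()
im,d=grab('top'); X=cloud('top',d); x,y,zz=X[...,0],X[...,1],X[...,2]
rm=masks(im)['red']&(x>380)&(y<-120)&(y>-480)&(x<640)&(zz>85)&(zz<110); print('panel',rect(X[rm][:,:2]))
E
```

```text
t 57.0 at [ 583.3 -306.3   86.4] -6.9 F [-8.3  0.1  5. ] op -0.003 g 4.3
panel [ 612.1 -220.7  138.8   15.3   82.6]
```

>>> step_arm(moves=[{"tx": 0.06,"ty": 0,"tz": 0,"ax": 0,"ay": 0,"az": 0},{"tx": 0,"ty": 0,"tz": 0,"ax": 0,"ay": 0,"az": 0}])

```text
clock: 57.3
eef_pos: [583.3, -306.2, 86.3]
tcp_rot: [-3.141, 0.004, -0.121]
contact_force: [-10.2, 0.2, 7.0]
opening: 0.0
grasp_force: 4.9
```

>>> step_arm(moves=[{"tx": -0.3,"ty": 0,"tz": 0,"ax": 0,"ay": 0,"az": 0},{"tx": -0.8,"ty": 0,"tz": 0,"ax": 0,"ay": 0,"az": 0},{"tx": -1,"ty": 0,"tz": 0,"ax": 0,"ay": 0,"az": 0},{"tx": -1,"ty": 0,"tz": -0.5,"ax": 0,"ay": 0,"az": 0},{"tx": -1,"ty": 0,"tz": -1,"ax": 0,"ay": 0,"az": 0}])

```text
clock: 57.92
eef_pos: [482.2, -293.6, 123.4]
tcp_rot: [-3.141, 0.001, -0.121]
contact_force: [-0.1, -0.1, 0.2]
opening: 0.0
grasp_force: 0.0
```

>>> step_arm(moves=[{"tx": -1,"ty": 0,"tz": -1,"ax": 0,"ay": 0,"az": 0},{"tx": -1,"ty": 0,"tz": -1,"ax": 0,"ay": 0,"az": 0},{"tx": -1,"ty": 0,"tz": -1,"ax": 0,"ay": 0,"az": 0},{"tx": 0,"ty": 0,"tz": 0,"ax": 0,"ay": 0,"az": 0},{"tx": 0,"ty": 0,"tz": 0,"ax": 0,"ay": 0,"az": 0}])

```text
clock: 58.55
eef_pos: [409.4, -285.2, 198.6]
tcp_rot: [3.141, -0.001, -0.121]
contact_force: [-0.7, -0.6, -0.7]
opening: 0.002
grasp_force: 0.0
```

```bash
python3 - <<'E'
from h import *
plan()
im,d=grab('top','t10.png'); X=cloud('top',d); x,y,zz=X[...,0],X[...,1],X[...,2]
rm=masks(im)['red']&(x>380)&(y<-120)&(y>-480)&(x<660)&(zz>85)&(zz<110); print('panel',rect(X[rm][:,:2]))
p=(abs(x-476)<12)&(abs(y-320)<60); print('pan floor',np.median(zz[p]),p.sum())
im,d=grab('scene','s10.png'); X=cloud('scene',d); x,y,zz=X[...,0],X[...,1],X[...,2]
p=(abs(x-476)<12)&(abs(y-320)<60); print('pan floor s',np.median(zz[p]),p.sum())
E
```

```text
t 58.55 at [ 409.4 -285.2  198.6] -6.9 F [-0.7 -0.6 -0.7] op 0.002 g 0.0
panel [ 601.5 -308.6  316.5   15.5   83. ]
pan floor 73.52314025538158 477
pan floor s 76.45054058408397 192
```

View pics/t10.png

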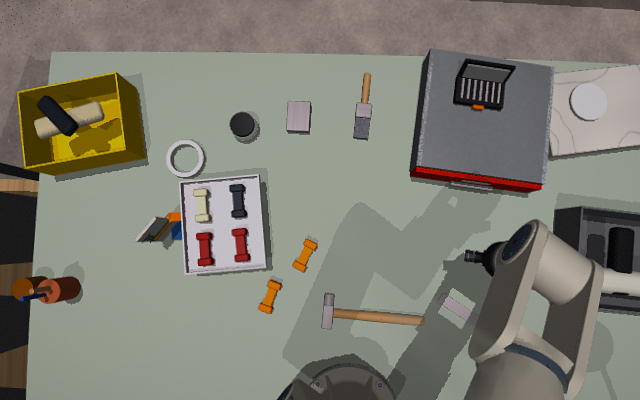

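View pics/s10.png

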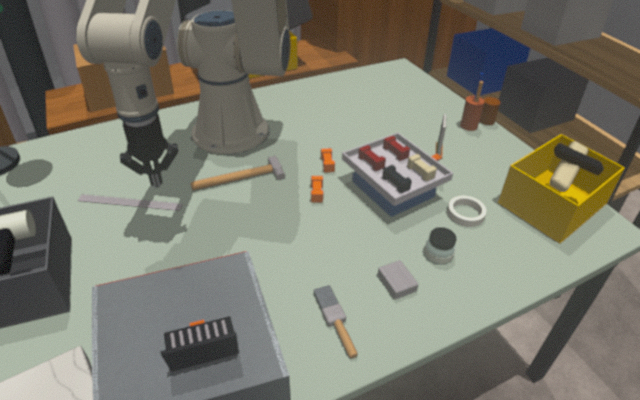

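Both views show the drawer shut flush: the back of the panel is at x≈608, level with the unit's front edge. The pan holds four castings at about 56 mm, and nothing else has moved. Handing it in.

```bash
python3 -c "
from h import *
print(workorder.sign_off())"
```

```text
the job is handed in; nothing more can be done
None
```

The job is handed in: four castings lie in the scale pan, which is sunk about 56 mm (green band 45–65 mm), the knife and the one leftover casting are in the drawer, and the drawer is pushed home past its detent; the sign-off gave no verdict.

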